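# Feed a tin into the seaming chuck with the slide

## Task

Draw the seaming station's slide back by its black grip to make room, stand the blue-lidded tin upright in the lane between the white pusher and the seaming head, and let go of it. Then push it along the lane with the slide until it stands centred under the head between the two brass jaws (do not shift the tin with the gripper once it is under the head), and turn the chuck sleeve by its red handle, anticlockwise from above, until both jaws hold the tin tight. Leave the gold tins and the white bottle standing where they are.

Things in the scene. Friction and masses are not known exactly. Their poses are not given: they have to be found in the camera images.
- station: Fixed seaming station. Origin on the table under the chuck axis, z up. The lane runs along its y axis, from the pusher at -y to the chuck at y = 0. Deck (floor) 22 mm above the table. Blue base 110 mm wide, y = -290 to -40 mm. Two guide rails 62 mm apart inside, 6 mm thick, 18 mm above the deck, y = -201 to -46 mm.
- head (a point): Centre of the underside of the dark seaming disc (44 mm across) over the chuck axis, 97 mm above the table: the chuck cannot be loaded from above. Blue arm above it 36 mm wide, station y = 0 to 170 mm, z = 145 to 185 mm, black cap to 215 mm; column 38 mm across at y = 145 mm, 223 mm tall.
- chuck (a point): Point on the chuck axis, on the deck (22 mm above the table): where the centre of the tin's underside must stand, in the middle of a thin yellow ring 61 mm across painted on the grey deck. Axes as the station's.
- pusher (a joint): Slide of the pusher, m: 0 drawn fully back, grows as it moves towards the chuck (+y of the station), limit 0.175. Its front face is at station y = -187 mm + value, so a tin of 27 mm radius touching it is centred in the chuck at 0.160; there is no stop there. Stays where it is left; moves with about 2 N.
- pusher_face (a point): Centre of the white pusher's front face (50 mm wide, from 4 to 30 mm above the deck); it faces +y of the station. The grip is joined to it by a low bar 24 mm wide, 16 mm above the deck.
- pusher_grip (a point): On the axis of the slide's upright black grip, 82 mm above the table, 62 mm behind the pusher's face. The grip measures 20 mm along the lane by 28 mm across it and its top is 100 mm above the table.
- sleeve (a joint): Turn of the chuck sleeve, rad: 0 open, grows anticlockwise seen from above, limit 1.1. The two jaws are coupled to it, each moving in 10 mm per rad; each jaw face stands 35 mm from the axis at 0, so they meet a 54 mm tin at about 0.8. Stays where it is left; needs about 1.5 N at the handle until the jaws meet the tin.
- handle_top (a point): Top centre of the sleeve's upright red handle, a round bar 16 mm across, 115 mm from the chuck axis, from 21 to 92 mm above the table. It goes round with the sleeve: at joint value 0 it lies at 135 degrees from the station's +x axis (anticlockwise), at value v at 135 degrees + v.
- jaw_near: Brass jaw on the station's -x side; its origin is the foot of its gripping face (32 mm along the lane, up to 37 mm above the deck) and it moves along +x of the station as the sleeve turns; a 20 mm wide foot reaches 40 mm outward from the face.
- jaw_far: Brass jaw on the station's +x side, mirrored; moves along -x of the station.
- tray: Fixed white tray 190 x 190 mm, floor 4 mm thick, rim 12 mm high; origin at the centre of its underside. Four tins stand in it, 90 mm apart in a square.
- tin_blue: Tin to be seamed: gold with a blue lid, 54 mm across, 60 mm tall, about 0.16 kg; closed and solid. Origin at the centre of its underside, z up its axis.
- tin_b: Bystander tin, same size as tin_blue (54 mm across, 60 mm tall, 0.16 kg) but plain gold all over, standing in the tray; origin at the centre of its underside.
- tin_c: Bystander tin, same size as tin_blue (54 mm across, 60 mm tall, 0.16 kg) but plain gold all over, standing in the tray; origin at the centre of its underside.
- tin_d: Bystander tin, same size as tin_blue (54 mm across, 60 mm tall, 0.16 kg) but plain gold all over, standing in the tray; origin at the centre of its underside.
- sanitiser: Bystander: white bottle with blue cap, 52 mm across, 120 mm tall, standing on the table beside the lane on the robot's side; origin at the centre of its underside.

How it is judged (in metres and radians):
On the way, in this order (a step that is already met when the one before it is completed fails the run):
1. the blue-lidded tin stands upright on the deck of the lane, between pusher and head, let go (x of tin_blue in the frame of station between -0.012 and 0.012 m and y of tin_blue in the frame of station between -0.175 and -0.05 m and height (world z) of tin_blue between 0.018 and 0.026 m and angle between tin_blue's own z axis and vertical below 0.1 rad and contact force between the fingers and tin_blue below 0.1 N), for 0.2 s.
2. the slide has pushed it until it stands centred in the chuck (within 7 mm), the pusher up to it (horizontal distance between tin_blue and chuck below 0.007 m and value of joint pusher above 0.15 m and angle between tin_blue's own z axis and vertical below 0.1 rad and contact force between the fingers and tin_blue below 0.1 N), for 0.2 s.
At the end, for the whole second after the job is handed in: The blue-lidded tin stands upright on the deck (within 0.1 rad, underside within 4 mm of deck height), at rest, within 7 mm of the chuck axis, and each of the two jaws presses it with more than 1 N (horizontal distance between tin_blue and chuck below 0.007 m and height (world z) of tin_blue between 0.018 and 0.026 m and angle between tin_blue's own z axis and vertical below 0.1 rad and linear speed of tin_blue below 0.01 m/s and contact force between each of jaw_near, jaw_far and tin_blue above 1 N); the robot touches nothing.
It fails at once if the gripper touches the tin (over 1 N) while the tin's centre is within 45 mm of the chuck axis (contact force between the fingers and tin_blue above 1 N and horizontal distance between tin_blue and chuck below 0.045 m).
It fails at once if bystander tin_b moved by more than 30 mm or tipped by more than 0.35 rad (distance of tin_b from where it was at the start of the episode above 0.03 m or angle between tin_b's own z axis and vertical above 0.35 rad).
It fails at once if bystander tin_c moved by more than 30 mm or tipped by more than 0.35 rad (distance of tin_c from where it was at the start of the episode above 0.03 m or angle between tin_c's own z axis and vertical above 0.35 rad).
It fails at once if bystander tin_d moved by more than 30 mm or tipped by more than 0.35 rad (distance of tin_d from where it was at the start of the episode above 0.03 m or angle between tin_d's own z axis and vertical above 0.35 rad).
It fails at once if bystander sanitiser moved by more than 30 mm or tipped by more than 0.35 rad (distance of sanitiser from where it was at the start of the episode above 0.03 m or angle between sanitiser's own z axis and vertical above 0.35 rad).
It also fails if it takes over 72 s, if anything falls off the work surface, if the arm or the gripper's body presses on something with over 40 N, if the wrist force passes 120 N, or if a joint passes its speed limit or range.

## Robot

A 7-joint arm with a two-finger parallel gripper is mounted at the origin on the work surface. World frame = base frame: x ahead of the robot, y to its left, z up, the work surface at z = 0. Lengths are in mm, angles in rad, forces in N, time in s.
With the tool pointing down it reaches from about 400 to 875 mm from the base axis. Payload 4.4 kg.
Tool frame: the origin (TCP) lies midway between the tips of the shut fingers; the grasp point (between the pads) lies 19 mm behind it; x points along the fingers, z is the direction in which the jaws open and shut, and the axes are right-handed (so a half turn about x gives the same grasp; the last joint's range is limited). The gripper opens to 85 mm and grips with 20 to 120 N. Pads are 22 mm wide; open, the fingers measure 114 mm over their backs; the gripper's body (76 mm by 85 mm) begins 54 mm behind the grasp point. The pads swing forward as they close: fully open they stand 13 mm farther back than shut.
Start: joints at [-1.208, 0.628, 0.038, 1.517, -0.027, 0.996, -0.02], TCP at [270.236, 591.177, 231.313] pointing down, gripper open.
Joint ranges: [-3.06, 3.06], [-0.37, 2.12], [-1.25, 1.32], [0.18, 2.47], [-1.1, 4.24], [0.23, 1.98], [-2.94, 2.94]. Speed limits (rad/s): [2.57, 2.57, 3.14, 3.14, 3.14, 3.14, 3.14].

## Interface

Orientations are given as [roll, pitch, yaw] about the fixed x, y, z axes, in that order (R = Rz(yaw) Ry(pitch) Rx(roll)).
In Python, from cell import ctrl gives the robot as it stands. The module is installed in compiled form; this text tells all that it offers.
- The arm moves only by the tool servo_tool, never from a script. Its argument "rows" is a list of rows, each an object of numbers: "dx", "dy", "dz": the shift along the tool's x, y, z in units of 750 mm (1.0 is 750 mm); "wx", "wy", "wz": the turn, a rotation vector about the tool's x, y, z in units of 6 degrees (1.0 is 6 degrees); "fingers": the closure, from 0 (fully open) to 1 (shut). In form: [{"dx": .., "dy": .., "dz": .., "wx": .., "wy": .., "wz": .., "fingers": ..}, ...]. A call has 1 to 5 rows; each row shifts and turns the commanded pose from where the row before left it, along the tool's axes as they then stand; what a row does not reach is not made up. A row lasts 1/8 s, in which the tool goes at most 62.5 mm and 10.7 degrees, less where a joint would pass 70% of its speed; a pose out of reach is approached as far as the arm can. A call with a number of a shift or a turn outside -1 to 1 is refused whole. A call with a gripper value outside its range is refused whole. The fingers move at their own pace and stop on an object; the grip force is fixed at half the most. Time passes only in rows, so rows that do not move let the fingers close. It gives the time, the measured TCP pose, the force and the opening at its end, in the units of the state.
- ctrl.read_state(): the state, without advancing time (a new reading comes with each control period).
- ctrl.get_image(name): name is "scene" or "top" or "wrist"; returns the picture (420x560x3 uint8, red, green, blue); there is no depth.
- ctrl.camera_info(name): a dict with "fovy" (degrees; the focal length in pixels is half the picture's height over the tangent of half this angle, whatever the lens; pixels are square), "cx", "cy" (the principal point, pixels), "k1" (the pictures are not rectified: a ray, as slopes to the right and down, at radius r is drawn at 1 + k1 r^2 times it, then the intrinsics apply), "R" (3x3) and "t" (3): a world point X has camera coordinates R X + t. Camera axes: x right, y down, z forward; pixel columns grow to the right and rows downward; lengths in mm; the calibration is good to about 2 mm. A picture is of the moment at which its call begins: read the wrist's pose just before it. camera_info takes no time and is no camera call; for the wrist camera it gives the pose at the moment of the call.
- ctrl.finish_job(): hands the job in, once; it reports no verdict.
Trained networks look in the newest picture that a camera, given by its name, has taken for a name from the list of things; names that differ only in an ending like _2 or _b are one class to them, and where a whole thing is asked for, a point or a joint stands for the part that bears it (a point fixed in the world has none). Each returns a list of dicts, best first, with "conf" (0 to 1); they miss things now and then, are a little off and sometimes report something else, mostly with a low value. They report only what shows in the picture. A call takes as long as a camera call.
- ctrl.search_frame(label, camera): "extent" ([centre column, centre row, width, height] in pixels, round what is visible of it).
- ctrl.silhouettes(label, camera): "region" (420x560 bool, what is visible of it) and "extent" ([centre column, centre row, width, height] in pixels, round what is visible of it).
- ctrl.mark_of(label, camera): "point" ([column, row] in pixels: a listed point, or the origin of a listed thing).
The state is a dict: "clock": time; "qpos": joint angles; "qd": joint speeds; "tau": joint torques, N m; "eef_pos": TCP position; "tool_rot": TCP orientation; "force": force on the tool from outside, world axes, zero at the start; "torque": the same for the moment, N m; "width": finger opening in mm.
Only numpy, scipy, OpenCV 4.12 (cv2) and the standard library are available. Lean on these libraries where they do the work, as an engineer would, in place of code of your own. Each camera call takes 0.05 s, during which the arm holds its last target.

## Working session

There is one attempt and no reset: what is moved stays moved. The work goes in short steps, Python scripts to look and compute and a tool call to move; the robot and the scene stay as the last step left them, time stands still between calls to the robot, and variables do not carry over. Pictures are saved under pics/ and viewed, and the job is handed in when it is done.

Besides the shell and the picture viewer there is one more tool, called after ">>>" as name([rows], argument=value, ...), one row to a line, values as JSON. servo_tool: Moves the arm, as the interface text tells. Its arguments: {"type":"object","properties":{"rows":{"type":"array"}},"required":["rows"]}

```bash
mkdir -p pics; ls; python3 - <<'E'
from cell import ctrl
import cv2
s=ctrl.read_state();print({k:(v if not hasattr(v,'tolist') else v.tolist()) for k,v in s.items()})
for n in("scene","top","wrist"):
    im=ctrl.get_image(n);cv2.imwrite(f"pics/{n}0.png",im[:,:,::-1])
    i=ctrl.camera_info(n);print(n,i)
E
```

```text
pics
{'clock': 0.0, 'qpos': [-1.2078263203758541, 0.6293411164006915, 0.03844146971288005, 1.5183849864089112, -0.027008598518380608, 0.9963109629761192, -0.019994091968161456], 'qd': [-0.0005804120583560377, 0.00033154506434246943, -0.0016503999109926258, -7.434882573211457e-05, 0.0005233617516731707, 0.0012493716611504757, 0.0006021721587098078], 'tau': [-0.00038859769119881094, -56.3417387008667, 1.2260989844799042, -19.344806671142578, 0.011015540803782642, 0.010117016499862075, -9.787989938558894e-06], 'eef_pos': [269.9451288632136, 590.5925846266817, 230.3869063781664], 'tool_rot': [-3.1321656502602306, 1.568869841313011, -1.9901380945653986], 'force': [0.8429820801870549, 0.1513050940135276, -0.03101352197266296], 'torque': [0.016907702969095332, -0.0029664567697574064, -0.0002096589430819326], 'width': 85.0501082111226}
scene {'fovy': 53.22771599601151, 'cx': 278.94039346653096, 'cy': 215.8526371317924, 'k1': -0.012933885288899397, 'R': array([[-0.89972227, -0.43633806,  0.01043716],
       [-0.33425147,  0.67344975, -0.65934921],
       [ 0.28067026, -0.59671981, -0.75176438]]), 't': array([462.63031758, 269.25720732, 794.73051399])}
top {'fovy': 53.81704402257354, 'cx': 279.319419336892, 'cy': 212.69776783252544, 'k1': -0.05012657383949312, 'R': array([[-0.02339855, -0.99969382,  0.00804827],
       [-0.99593293,  0.02260837, -0.08721508],
       [ 0.08700642, -0.01005624, -0.99615699]]), 't': array([-23.0533431 , 571.01728551, 854.70007281])}
wrist {'fovy': 68.68046054129512, 'cx': 278.5465397346746, 'cy': 205.59973563565273, 'k1': -0.004770629153930241, 'R': array([[ 0.41575549,  0.9094757 , -0.0011486 ],
       [ 0.87444581, -0.39939425,  0.27537022],
       [ 0.24998378, -0.11549107, -0.96133757]]), 't': array([-648.4463156 ,  -34.87768628,  379.00022493])}
```

View pics/scene0.png

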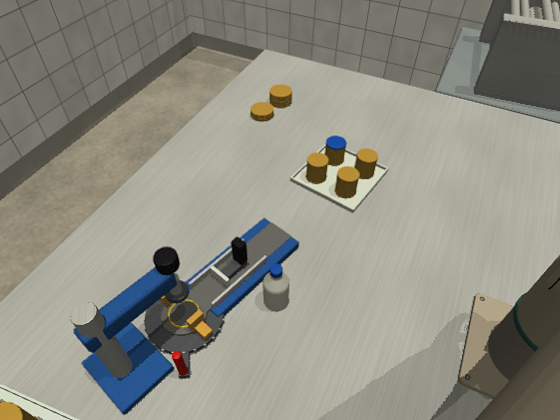

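View pics/top0.png

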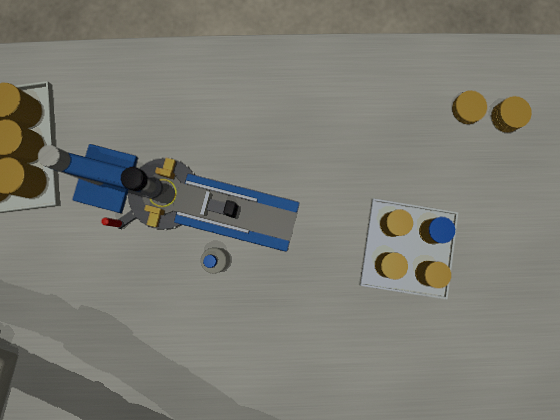

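View pics/wrist0.png

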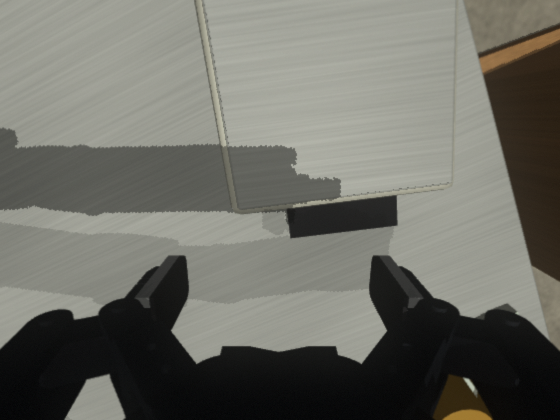

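```bash
cat > h.py <<'E'
from cell import ctrl
import numpy as np,cv2
from scipy.spatial.transform import Rotation as Rn
def K(n):
    i=ctrl.camera_info(n);f=210/np.tan(np.radians(i['fovy']/2));return i,f
def ray(n,p,i=None):
    i=i or ctrl.camera_info(n);f=210/np.tan(np.radians(i['fovy']/2))
    d=np.array([(p[0]-i['cx'])/f,(p[1]-i['cy'])/f]);u=d.copy()
    for _ in range(20):u=d/(1+i['k1']*(u@u))
    R=np.array(i['R']);return -R.T@np.array(i['t']),R.T@np.array([u[0],u[1],1.])
def onz(n,p,z,i=None):
    c,d=ray(n,p,i);return c+d*(z-c[2])/d[2]
def proj(n,X,i=None):
    i=i or ctrl.camera_info(n);f=210/np.tan(np.radians(i['fovy']/2))
    c=np.array(i['R'])@np.array(X,float)+np.array(i['t']);u=c[:2]/c[2];u=u*(1+i['k1']*(u@u))
    return np.array([i['cx'],i['cy']])+f*u
def tri(obs):
    A=np.zeros((3,3));b=np.zeros(3);rs=[]
    for n,p in obs:
        c,d=ray(n,p);d=d/np.linalg.norm(d);P=np.eye(3)-np.outer(d,d);A+=P;b+=P@c;rs.append((c,P))
    X=np.linalg.solve(A,b);return X,[float(np.linalg.norm(P@(X-c))) for c,P in rs]
def snap(n,name):
    im=ctrl.get_image(n);cv2.imwrite(f"pics/{name}.png",im[:,:,::-1]);return im
E
python3 - <<'E'
from h import *
np.set_printoptions(precision=1,suppress=True)
Z={'station':0,'head':97,'chuck':22,'pusher_face':39,'pusher_grip':82,'handle_top':92,'jaw_near':22,'jaw_far':22,'tray':0,'tin_blue':4,'tin_b':4,'sanitiser':0}
for l in Z:
    for n in('scene','top'):
        for r in ctrl.mark_of(l,n)[:4]:
            print(l,n,round(r['conf'],2),np.array(r['point']),onz(n,r['point'],Z[l]))
print(ctrl.read_state()['clock'])
E
```

```text
station scene 0.93 [188.  318.8] [614.3 212.1   0. ]
station scene 0.75 [366.1 171.9] [ 428.6 -363.5   -0. ]
station top 0.86 [163.  191.3] [625.6 218.4   0. ]
station top 0.73 [100.9 219.6] [566.2 355.8   0. ]
head scene 0.57 [176.7 290.4] [623.6 208.9  97. ]
head top 0.65 [150.3 184.3] [625.9 217.1  97. ]
head top 0.65 [199.7 203.5] [585.6 119.8  97. ]
chuck scene 0.65 [182.2 309.2] [626.9 207.8  22. ]
chuck top 0.59 [161.9 193.4] [617.9 214.7  22. ]
pusher_face scene 0.97 [217.6 277.7] [595.3 122.3  39. ]
pusher_face top 0.9 [204.3 205.2] [588.5 120.8  39. ]
pusher_grip scene 0.76 [236.6 249.6] [577.5  69.2  82. ]
pusher_grip top 0.74 [231.5 205.5] [581.9  59.2  82. ]
handle_top scene 0.62 [176.  353.4] [557.  307.8  92. ]
handle_top top 0.86 [104.5 218.8] [560.2 309.5  92. ]
handle_top top 0.51 [386.1 263.9] [ 459.3 -241.9   92. ]
jaw_near scene 0.77 [195.4 322.5] [587.6 220.4  22. ]
jaw_near scene 0.65 [175.1 299.3] [652.5 195.6  22. ]
jaw_near top 0.57 [159.9 211.1] [579.8 219.   22. ]
jaw_far scene 0.6 [169.2 300. ] [662.2 202.2  22. ]
jaw_far scene 0.57 [343.3 187.3] [ 458.5 
[... 229 characters left out ...]
tin_blue top 0.59 [428.9 234.4] [ 517.1 -362.6    4. ]
tin_b scene 0.85 [363.  172.9] [ 434.1 -351.5    4. ]
tin_b scene 0.83 [316.8 176.8] [ 539.4 -282.     4. ]
tin_b scene 0.57 [342.5 192.7] [ 457.8 -256.8    4. ]
tin_b top 0.79 [388.7 222.8] [ 544.6 -274.8    4. ]
tin_b top 0.74 [426.  271.1] [ 437.6 -352.1    4. ]
tin_b top 0.73 [386.7 261.2] [ 461.3 -266.7    4. ]
tin_b top 0.56 [407. 246.] [ 493.1 -312.8    4. ]
sanitiser scene 0.9 [277.  299.9] [472.9  94.4   0. ]
sanitiser scene 0.71 [346.  190.2] [ 453.7 -273.3   -0. ]
sanitiser scene 0.39 [184.2 309.3] [633.3 197.8   0. ]
sanitiser top 0.83 [218.6 257.4] [478.3  97.4   0. ]
sanitiser top 0.56 [152.8 183.8] [642.8 241.1   0. ]
1.35
```

```bash
python3 - <<'E'
import cv2
a=cv2.imread('pics/top0.png')[130:290,60:310];cv2.imwrite('pics/c1.png',cv2.resize(a,None,fx=3.2,fy=3.2,interpolation=2)[:600,:800])
a=cv2.imread('pics/scene0.png')[210:410,60:310];cv2.imwrite('pics/c2.png',cv2.resize(a,None,fx=3,fy=3,interpolation=2)[:600,:800])
E
```

```text
(no output)
```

View pics/c1.png

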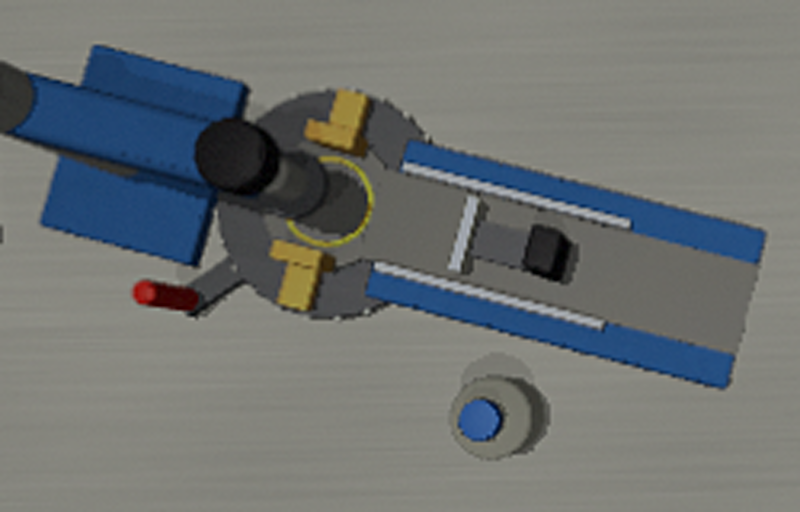

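View pics/c2.png

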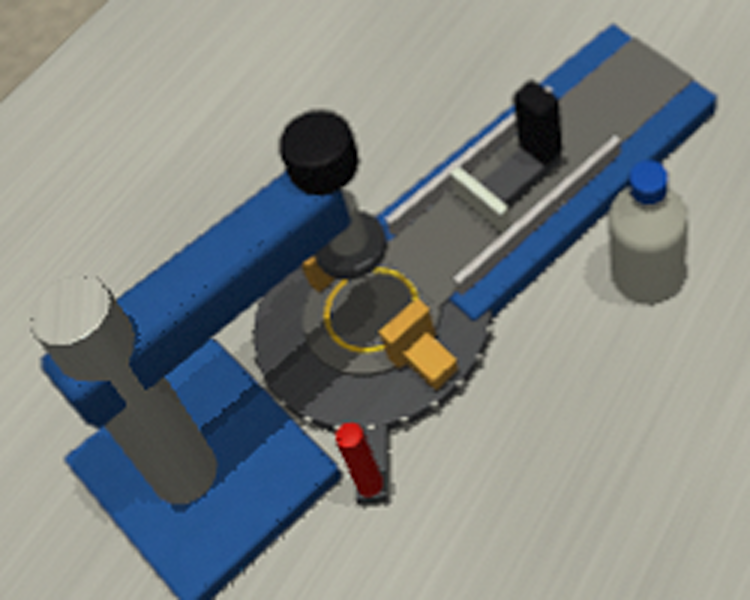

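```bash
cat > fit.py <<'E'
from h import *
from scipy.optimize import least_squares
np.set_printoptions(precision=2,suppress=True)
T=lambda p:np.array(p)/3.2+[60,130]-0.3
S=lambda p:np.array(p)/3+[60,210]-0.3
obs=[('top',T((766,231)),(55,-290,22)),('top',T((727,388)),(-55,-290,22)),('top',T((408,139)),(55,-40,22)),('top',T((367,296)),(-55,-40,0)),
('scene',S((614,25)),(55,-290,22)),('scene',S((717,98)),(-55,-290,22)),('scene',S((452,297)),(-55,-40,22))]
# ring
ringpx={}
for n,f in(('top','pics/top0.png'),('scene','pics/scene0.png')):
    im=cv2.imread(f);h=cv2.cvtColor(im,cv2.COLOR_BGR2HSV)
    m=(h[...,0]>22)&(h[...,0]<34)&(h[...,1]>120)&(h[...,2]>80)
    c={'top':(163,193),'scene':(184,312)}[n]
    ys,xs=np.nonzero(m);k=np.hypot(xs-c[0],ys-c[1])<24
    ringpx[n]=np.c_[xs[k],ys[k]]
I={n:ctrl.camera_info(n) for n in('top','scene')}
def W(p,q):
    c,s=np.cos(p[2]),np.sin(p[2]);return np.array([p[0]+c*q[0]-s*q[1],p[1]+s*q[0]+c*q[1],q[2]])
def res(p,ns):
    r=[]
    for n,px,q in obs:
        if n in ns: r+=list(onz(n,px,q[2],I[n])[:2]-W(p,q)[:2])
    for n in ns:
        rr=[np.hypot(*(onz(n,px,22,I[n])[:2]-p[:2]))-30.2 for px in ringpx[n]]
        r+=list(np.array(rr)*3/np.sqrt(len(rr)))
    return np.array(r)
if __name__=='__main__':
    for ns in(('top',),('scene',),('top','scene')):
        s=least_squares(res,[620,212,-.2],args=(ns,),loss='soft_l1');print(ns,s.x,np.degrees(s.x[2]),[len(ringpx[n]) for n in ns]);print(res(s.x,ns)[:14])
E
python3 fit.py
```

```text
('top',) [617.11 216.75  -0.26] -15.137107945424063 [186]
[-1.62 -1.49  0.66 -1.53  0.87 -3.63  3.32  0.77  4.74  4.74  4.76  4.79
  5.13  4.38]
('scene',) [620.77 213.09  -0.29] -16.500450246042302 [90]
[-0.77  2.97  2.34  1.91 20.81 -8.2   0.07  0.07  0.12  0.21 -0.62 -0.65
 -0.64 -0.59]
('top', 'scene') [618.58 214.63  -0.27] -15.696996924493046 [186, 90]
[-0.21  0.4   1.78 -0.68 -0.08 -1.1   2.08  2.27 -2.7   1.82  0.84  2.24
 22.67 -8.84]
```

```bash
sed -i "s/,('scene',S((452,297)),(-55,-40,22))//; s/ringpx\[n\]=np.c_\[xs\[k\],ys\[k\]\]/q=np.c_[xs[k],ys[k]];ringpx[n]=np.array([p for p in q if abs(np.hypot(*(onz(n,p,22)[:2]-[618.5,214.7]))-30.2)<5])/" fit.py; python3 fit.py
```

```text
('top',) [619.84 215.35  -0.28] -15.809890598122486 [93]
[-0.9  -0.38  1.03 -1.67 -1.25 -1.74  0.86  1.42 -0.17 -0.25 -0.27 -0.25
 -0.17 -0.05]
('scene',) [620.27 213.37  -0.29] -16.481530562893447 [88]
[-0.37  2.7   2.75  1.68  0.23  0.22  0.26  0.34 -0.47 -0.51 -0.5  -0.45
 -0.36 -0.22]
('top', 'scene') [619.89 214.32  -0.28] -16.005326789117543 [93, 88]
[ 0.06  0.56  1.89 -1.09 -1.11 -0.57  0.9   2.23 -2.43  1.98  0.95  1.84
 -0.14 -0.24]
```

```bash
cat >> h.py <<'E'
ST=np.array([619.9,214.5]);TH=np.radians(-16.0)
def s2w(x,y):
    c,s=np.cos(TH),np.sin(TH);return np.array([ST[0]+c*x-s*y,ST[1]+s*x+c*y])
def w2s(p):
    d=np.array(p[:2])-ST;c,s=np.cos(TH),np.sin(TH);return np.array([c*d[0]+s*d[1],-s*d[0]+c*d[1]])
def pose():
    s=ctrl.read_state();return np.array(s['eef_pos']),Rn.from_euler('xyz',s['tool_rot']).as_matrix(),s
def target_R(ang,flip=None):
    z=np.array([np.cos(ang),np.sin(ang),0]);x=np.array([0,0,-1.]);return np.c_[x,np.cross(z,x),z]
def plan(pos,ang,nmin=1,Rm=None):
    """ang: world azimuth (rad) of tool z (mod pi, nearest chosen)"""
    p,R,s=pose()
    c=[target_R(ang),target_R(ang+np.pi)]
    c=[(np.linalg.norm(Rn.from_matrix(R.T@q).as_rotvec()),k) for k,q in enumerate(c)]
    Rt=target_R(ang+np.pi*min(c)[1])
    rv=Rn.from_matrix(R.T@Rt).as_rotvec();d=np.array(pos)-p
    n=max(nmin,int(np.ceil(np.linalg.norm(d)/60)),int(np.ceil(np.degrees(np.linalg.norm(rv))/6)))
    Rc=R.copy();print('n',n,'dist',np.linalg.norm(d).round(1),'rot deg',np.degrees(rv).round(1),'t',round(s['clock'],2),'q',np.round(s['qpos'],2),'F',np.round(s['force'],1),'w',round(s['width'],1))
    for k in range(n):
        t=Rc.T@(d/n)/750;w=np.degrees(rv/n)/6
        print('{"dx":%.4f,"dy":%.4f,"dz":%.4f,"wx":%.3f,"wy":%.3f,"wz":%.3f}'%(*t,*w));Rc=Rc@Rn.from_rotvec(rv/n).as_matrix()
A=np.radians(74.0) # station y azimuth
E
python3 - <<'E'
from h import *
g=s2w(0,-187+89-62);print(g)
p,R,s=pose();print(p,R.round(3))
i=ctrl.camera_info('wrist');c=-np.array(i['R']).T@i['t'];print('cam in tool',R.T@(c-p),(R.T@np.array(i['R']).T).round(3))
plan([*g,190],A)
E
```

```text
[575.79802307  60.69812865]
[270.23141453 591.17129573 231.30471197] [[-0.    -0.909  0.416]
 [ 0.     0.416  0.909]
 [-1.     0.    -0.   ]]
cam in tool [-142.61140472   70.81845418   -0.86777091] [[-0.    -0.275  0.961]
 [ 0.    -0.961 -0.275]
 [ 1.    -0.     0.   ]]
n 11 dist 613.6 rot deg [-8.6 -0.  -0. ] t 1.35 q [-1.21  0.63  0.04  1.52 -0.03  1.   -0.02] F [-0.5  0.3  1. ] w 85.0
{"dx":0.0050,"dy":-0.0604,"dz":-0.0431,"wx":-0.130,"wy":-0.000,"wz":-0.000}
{"dx":0.0050,"dy":-0.0598,"dz":-0.0439,"wx":-0.130,"wy":-0.000,"wz":-0.000}
{"dx":0.0050,"dy":-0.0592,"dz":-0.0447,"wx":-0.130,"wy":-0.000,"wz":-0.000}
{"dx":0.0050,"dy":-0.0586,"dz":-0.0455,"wx":-0.130,"wy":-0.000,"wz":-0.000}
{"dx":0.0050,"dy":-0.0580,"dz":-0.0463,"wx":-0.130,"wy":-0.000,"wz":-0.000}
{"dx":0.0050,"dy":-0.0574,"dz":-0.0471,"wx":-0.130,"wy":-0.000,"wz":-0.000}
{"dx":0.0050,"dy":-0.0567,"dz":-0.0479,"wx":-0.130,"wy":-0.000,"wz":-0.000}
{"dx":0.0050,"dy":-0.0561,"dz":-0.0486,"wx":-0.130,"wy":-0.000,"wz":-0.000}
{"dx":0.0050,"dy":-0.0554,"dz":-0.0494,"wx":-0.130,"wy":-0.000,"wz":-0.000}
{"dx":0.0050,"dy":-0.0547,"dz":-0.0501,"wx":-0.130,"wy":-0.000,"wz":-0.000}
{"dx":0.0050,"dy":-0.0540,"dz":-0.0509,"wx":-0.130,"wy":-0.000,"wz":-0.000}
```

>>> servo_tool([
  {"dx":0,"dy":-0.06,"dz":-0.043,"wx":-0.13},
  {"dx":0,"dy":-0.06,"dz":-0.044,"wx":-0.13},
  {"dx":0,"dy":-0.059,"dz":-0.045,"wx":-0.13},
  {"dx":0,"dy":-0.0585,"dz":-0.0455,"wx":-0.13},
  {"dx":0,"dy":-0.058,"dz":-0.046,"wx":-0.13},
])

```text
schema error: expected keys dx, dy, dz, wx, wy, wz, fingers
```

>>> servo_tool([
  {"dx":0,"dy":-0.057,"dz":-0.047,"wx":-0.13},
  {"dx":0,"dy":-0.056,"dz":-0.048,"wx":-0.13},
  {"dx":0,"dy":-0.056,"dz":-0.048,"wx":-0.13},
  {"dx":0,"dy":-0.055,"dz":-0.049,"wx":-0.13},
  {"dx":0,"dy":-0.054,"dz":-0.05,"wx":-0.13},
])

```text
schema error: expected keys dx, dy, dz, wx, wy, wz, fingers
```

```bash
python3 - <<'E'
from h import *
g=s2w(0,-187+89-62)
snap('wrist','w1')
p,R,s=pose();print(p,w2s(p))
np.set_printoptions(precision=1,suppress=True)
for l,z in (('pusher_grip',82),('pusher_face',39)):
    for r in ctrl.mark_of(l,'wrist')[:3]:
        X=onz('wrist',r['point'],z);print(l,r['conf'],r['point'],X,w2s(X))
plan([*g,190],A)
E
```

```text
[270.22171418 591.18511405 231.32985882] [-439.96083087  265.70857347]
n 11 dist 613.6 rot deg [-8.6 -0.  -0. ] t 1.5 q [-1.2  0.6  0.   1.5 -0.   1.  -0. ] F [-0.5 -0.3  0.2] w 85.3
{"dx":0.0050,"dy":-0.0604,"dz":-0.0431,"wx":-0.130,"wy":-0.000,"wz":-0.000}
{"dx":0.0050,"dy":-0.0598,"dz":-0.0439,"wx":-0.130,"wy":-0.000,"wz":-0.000}
{"dx":0.0050,"dy":-0.0592,"dz":-0.0447,"wx":-0.130,"wy":-0.000,"wz":-0.000}
{"dx":0.0050,"dy":-0.0586,"dz":-0.0455,"wx":-0.130,"wy":-0.000,"wz":-0.000}
{"dx":0.0050,"dy":-0.0580,"dz":-0.0463,"wx":-0.130,"wy":-0.000,"wz":-0.000}
{"dx":0.0050,"dy":-0.0574,"dz":-0.0471,"wx":-0.130,"wy":-0.000,"wz":-0.000}
{"dx":0.0050,"dy":-0.0567,"dz":-0.0479,"wx":-0.130,"wy":-0.000,"wz":-0.000}
{"dx":0.0050,"dy":-0.0561,"dz":-0.0486,"wx":-0.130,"wy":-0.000,"wz":-0.000}
{"dx":0.0050,"dy":-0.0554,"dz":-0.0494,"wx":-0.130,"wy":-0.000,"wz":-0.000}
{"dx":0.0050,"dy":-0.0547,"dz":-0.0501,"wx":-0.130,"wy":-0.000,"wz":-0.000}
{"dx":0.0050,"dy":-0.0540,"dz":-0.0509,"wx":-0.130,"wy":-0.000,"wz":-0.000}
```

View pics/w1.png

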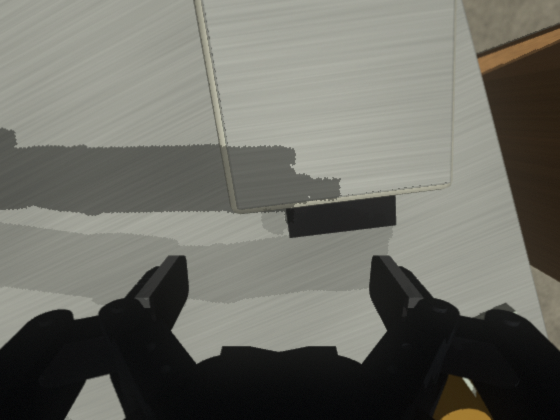

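All keys are required; the arm has not moved (same view as before).

>>> servo_tool([
  {"dx":0,"dy":-0.06,"dz":-0.043,"wx":-0.13,"wy":0,"wz":0,"fingers":0},
  {"dx":0,"dy":-0.06,"dz":-0.044,"wx":-0.13,"wy":0,"wz":0,"fingers":0},
  {"dx":0,"dy":-0.059,"dz":-0.045,"wx":-0.13,"wy":0,"wz":0,"fingers":0},
  {"dx":0,"dy":-0.0585,"dz":-0.0455,"wx":-0.13,"wy":0,"wz":0,"fingers":0},
  {"dx":0,"dy":-0.058,"dz":-0.046,"wx":-0.13,"wy":0,"wz":0,"fingers":0},
])

```text
clock: 2.12
eef_pos: [409.6, 348.7, 231.6]
tool_rot: [-0.546, 1.57, 0.665]
force: [1.1, -0.0, -0.2]
width: 85.5
```

>>> servo_tool([
  {"dx":0,"dy":-0.057,"dz":-0.047,"wx":-0.13,"wy":0,"wz":0,"fingers":0},
  {"dx":0,"dy":-0.056,"dz":-0.048,"wx":-0.13,"wy":0,"wz":0,"fingers":0},
  {"dx":0,"dy":-0.056,"dz":-0.048,"wx":-0.13,"wy":0,"wz":0,"fingers":0},
  {"dx":0,"dy":-0.055,"dz":-0.049,"wx":-0.13,"wy":0,"wz":0,"fingers":0},
  {"dx":0,"dy":-0.054,"dz":-0.05,"wx":-0.13,"wy":0,"wz":0,"fingers":0},
])

```text
clock: 2.75
eef_pos: [547.3, 108.9, 231.5]
tool_rot: [-0.779, 1.57, 0.5]
force: [0.5, -0.4, 0.2]
width: 85.4
```

```bash
python3 - <<'E'
from h import *
g=s2w(0,-187+89-62)
snap('wrist','w2')
p,R,s=pose();print(p,w2s(p))
np.set_printoptions(precision=1,suppress=True)
for l,z in (('pusher_grip',82),('pusher_face',39)):
    for r in ctrl.mark_of(l,'wrist')[:3]:
        X=onz('wrist',r['point'],z);print(l,r['conf'],r['point'],X,w2s(X))
plan([*g,190],A)
E
```

```text
[551.41376705  98.97019419 231.68463739] [ -33.98886224 -129.93174123]
pusher_grip 0.95 [238.1, 230.1] [574.5  50.2  82. ] [   1.6 -170.4]
pusher_face 0.75 [300.7, 217.8] [593.2 117.9  39. ] [   0.9 -100.2]
n 2 dist 67.6 rot deg [-1.2 -0.1  0.1] t 2.9 q [-0.3  0.5  0.   1.8 -0.   0.9  1. ] F [ 0.3 -0.3 -1.2] w 85.7
{"dx":0.0276,"dy":-0.0267,"dz":-0.0235,"wx":-0.098,"wy":-0.006,"wz":0.007}
{"dx":0.0276,"dy":-0.0265,"dz":-0.0238,"wx":-0.098,"wy":-0.006,"wz":0.007}
```

View pics/w2.png

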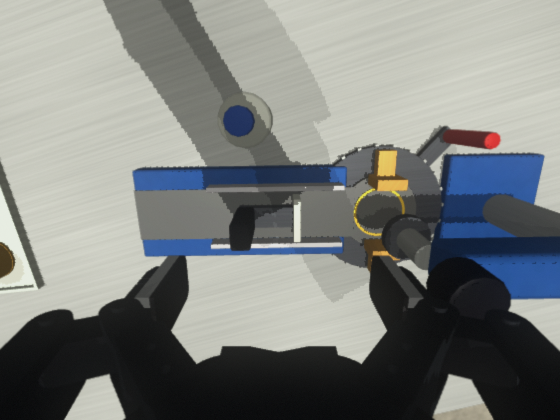

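```bash
python3 - <<'E'
from h import *
np.set_printoptions(precision=2,suppress=True)
p,R,s=pose();i=ctrl.camera_info('wrist');im=snap('wrist','w3');print(p,s['qd'].__class__,np.abs(s['qd']).max())
h=cv2.cvtColor(im,cv2.COLOR_RGB2HSV);m=(h[...,0]>22)&(h[...,0]<34)&(h[...,1]>120)&(h[...,2]>80)
ys,xs=np.nonzero(m);P=np.array([onz('wrist',q,22,i)[:2] for q in zip(xs,ys)])
k=abs(np.hypot(*(P-[620,214.5]).T)-30.2)<6;P=P[k]
from scipy.optimize import least_squares
f=least_squares(lambda c:np.hypot(*(P-c[:2]).T)-30.2,[620,214.5],loss='soft_l1');print('ring',f.x,len(P),np.abs(f.fun).mean())
cv2.imwrite('pics/w3z.png',cv2.resize(im[140:280,110:370,::-1],None,fx=3,fy=3,interpolation=2))
import pickle;pickle.dump(i,open('w3.pkl','wb'))
E
```

```text
[547.82 106.24 231.34] <class 'numpy.ndarray'> 0.0655618122420648
ring [618.13 213.44] 199 1.0233814127933483
```

View pics/w3z.png

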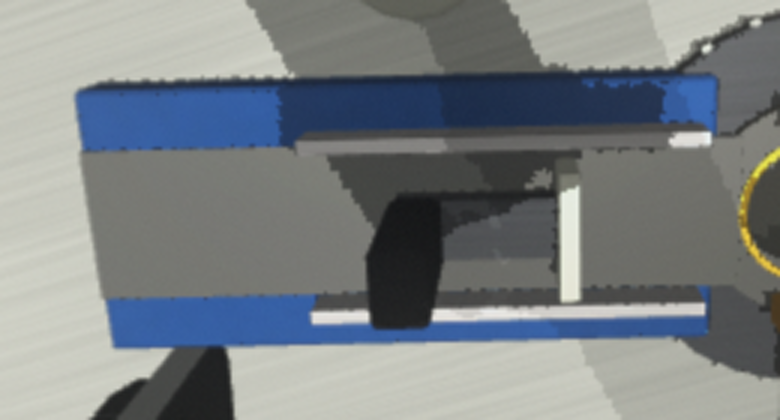

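```bash
python3 - <<'E'
from h import *
import pickle
np.set_printoptions(precision=2,suppress=True)
i=pickle.load(open('w3.pkl','rb'))
c=[onz('wrist',np.array(q)/3+[110,140]-.3,22,i)[:2] for q in((78,92),(113,347),(716,76),(708,333))]
print(np.array(c)); 
e=((c[0]+c[1])/2,(c[2]+c[3])/2);d=e[1]-e[0];print(np.linalg.norm(d),np.degrees(np.arctan2(d[1],d[0]))-90,np.linalg.norm(c[0]-c[1]),np.linalg.norm(c[2]-c[3]))
u=d/np.linalg.norm(d);print('chuck est',e[0]+u*290,e[1]+u*40)
p,R,s=pose();print(p,s['clock'])
for l,z in (('pusher_grip',82),('pusher_face',39)):
    for r in ctrl.mark_of(l,'wrist')[:3]:
        X=onz('wrist',r['point'],z);print(l,r['conf'],r['point'],X,w2s(X))
print(pose()[0])
E
```

```text
[[487.29 -48.63]
 [589.9  -79.5 ]
 [553.79 187.34]
 [656.85 159.04]]
246.4586111781249 -15.707472265336946 107.14724837318032 106.87499534074838
chuck est [617.11 215.1 ] [616.15 211.69]
[546.72 109.16 231.24] 2.95
pusher_grip 0.63 [244.4, 228.1] [570.58  66.96  82.  ] [  -6.74 -155.42]
pusher_face 0.93 [303.6, 217.2] [590.89 127.76  39.  ] [ -3.98 -91.37]
[545.74 111.83 231.23]
```

>>> servo_tool([
  {"dx":0.02,"dy":-0.024,"dz":-0.03,"wx":-0.1,"wy":0,"wz":0,"fingers":0},
  {"dx":0.02,"dy":-0.014,"dz":-0.02,"wx":-0.1,"wy":0,"wz":0,"fingers":0},
  {"dx":0,"dy":0,"dz":-0.01,"wx":0,"wy":0,"wz":0,"fingers":0},
  {"dx":0,"dy":0,"dz":0,"wx":0,"wy":0,"wz":0,"fingers":0},
  {"dx":0,"dy":0,"dz":0,"wx":0,"wy":0,"wz":0,"fingers":0},
])

```text
clock: 3.68
eef_pos: [561.1, 60.8, 202.1]
tool_rot: [-0.547, 1.569, 0.754]
force: [0.8, 0.3, -0.1]
width: 85.4
```

```bash
sed -i 's/^ST=.*/ST=np.array([619.,214.3]);TH=np.radians(-15.9)/; s/^A=.*/A=np.radians(74.1)/' h.py; cat > ring.py <<'E'
from h import *
from scipy.optimize import least_squares
np.set_printoptions(precision=1,suppress=True)
def ring(name):
    p,R,s=pose();i=ctrl.camera_info('wrist');im=snap('wrist',name);print('pose',p,w2s(p),'qd',np.abs(s['qd']).max(),'t',s['clock'])
    h=cv2.cvtColor(im,cv2.COLOR_RGB2HSV);m=(h[...,0]>22)&(h[...,0]<34)&(h[...,1]>120)&(h[...,2]>80)
    ys,xs=np.nonzero(m);P=np.array([onz('wrist',q,22,i)[:2] for q in zip(xs,ys)])
    P=P[abs(np.hypot(*(P-ST).T)-30.2)<5]
    if len(P)>20:
        f=least_squares(lambda c:np.hypot(*(P-c[:2]).T)-30.2,ST,loss='soft_l1');print('ring',f.x,len(P),np.abs(f.fun).mean())
    return i,im
def marks(d,i):
    for l,z in d.items():
        for r in ctrl.mark_of(l,'wrist')[:2]:
            X=onz('wrist',r['point'],z,i);print(l,round(r['conf'],2),np.array(r['point']),X,'st',w2s(X))
E
python3 - <<'E'
from ring import *
i,im=ring('w4')
marks({'pusher_grip':82,'pusher_face':39,'chuck':22},i)
plan([*s2w(0,-160),150],A)
E
```

```text
pose [561.1  60.8 202.1] [ -13.7 -163.5] qd 0.0028802610545877643 t 3.675
ring [618.1 213.5] 289 1.133076135501505
pusher_grip 0.81 [281.  213.6] [572.9  59.3  82. ] st [  -1.9 -161.7]
pusher_grip 0.66 [289.8  94.4] [477.7  92.8  82. ] st [-102.6 -155.6]
pusher_face 0.97 [343.4 202.1] [591.3 121.4  39. ] st [ -1.2 -96.9]
chuck 0.71 [429.3 200.6] [620.2 214.4  22. ] st [1.1 0.4]
n 1 dist 53.6 rot deg [0.4 0.  0. ] t 3.88 q [-0.2  0.5  0.   1.8 -0.   0.8  1.2] F [-0.8  0.7  0.4] w 85.5
{"dx":0.0689,"dy":-0.0179,"dz":0.0057,"wx":0.064,"wy":0.005,"wz":0.004}
```

View pics/w4.png

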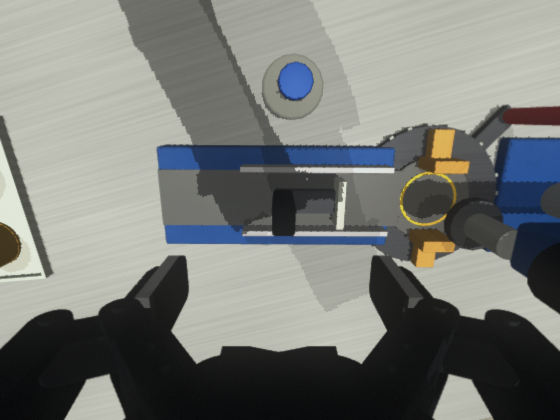

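>>> servo_tool([
  {"dx":0.04,"dy":-0.017,"dz":0.005,"wx":0.06,"wy":0,"wz":0,"fingers":0},
  {"dx":0.07,"dy":0,"dz":0,"wx":0,"wy":0,"wz":0,"fingers":0},
  {"dx":0.045,"dy":0,"dz":0,"wx":0,"wy":0,"wz":0,"fingers":0},
  {"dx":0.022,"dy":0,"dz":0,"wx":0,"wy":0,"wz":0,"fingers":0},
  {"dx":0,"dy":0,"dz":0,"wx":0,"wy":0,"wz":0,"fingers":0},
])

```text
clock: 4.5
eef_pos: [573.9, 59.4, 68.0]
tool_rot: [1.916, 1.569, -3.074]
force: [-0.1, 0.1, 0.2]
width: 85.4
```

>>> servo_tool([
  {"dx":0,"dy":0,"dz":0,"wx":0,"wy":0,"wz":0,"fingers":1},
  {"dx":0,"dy":0,"dz":0,"wx":0,"wy":0,"wz":0,"fingers":1},
  {"dx":0,"dy":0,"dz":0,"wx":0,"wy":0,"wz":0,"fingers":1},
  {"dx":0,"dy":0,"dz":0,"wx":0,"wy":0,"wz":0,"fingers":1},
  {"dx":0,"dy":0,"dz":0,"wx":0,"wy":0,"wz":0,"fingers":1},
])

```text
clock: 5.12
eef_pos: [574.8, 59.6, 69.4]
tool_rot: [-0.995, 1.569, 0.298]
force: [-0.3, 0.1, 6.3]
width: 19.2
```

```bash
python3 - <<'E'
from ring import *
i,im=ring('w5')
plan([*s2w(0,-249),68],A)
E
```

```text
pose [574.8  59.6  69.4] [  -0.1 -160.9] qd 0.00214461600194882 t 5.125
ring [618.  213.5] 890 1.078560433822185
n 2 dist 88.1 rot deg [-0.   0.   0.1] t 5.17 q [-0.2  0.8  0.   1.9 -0.   0.5  1.2] F [-0.7  1.   7. ] w 19.3
{"dx":0.0009,"dy":-0.0001,"dz":-0.0587,"wx":-0.001,"wy":0.003,"wz":0.005}
{"dx":0.0009,"dy":-0.0001,"dz":-0.0587,"wx":-0.001,"wy":0.003,"wz":0.005}
```

View pics/w5.png

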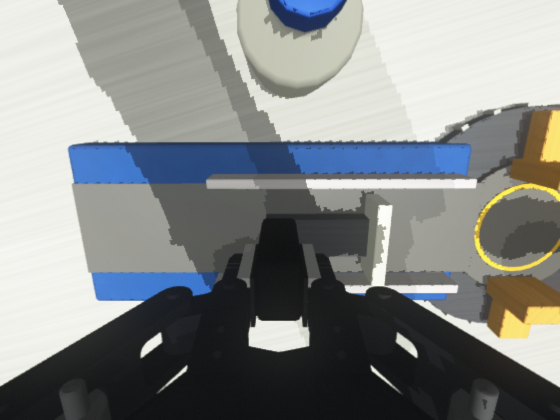

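>>> servo_tool([
  {"dx":0,"dy":0,"dz":-0.02,"wx":0,"wy":0,"wz":0,"fingers":1},
  {"dx":0,"dy":0,"dz":-0.035,"wx":0,"wy":0,"wz":0,"fingers":1},
  {"dx":0,"dy":0,"dz":-0.035,"wx":0,"wy":0,"wz":0,"fingers":1},
  {"dx":0,"dy":0,"dz":-0.02,"wx":0,"wy":0,"wz":0,"fingers":1},
  {"dx":0,"dy":0,"dz":0,"wx":0,"wy":0,"wz":0,"fingers":1},
])

```text
clock: 5.8
eef_pos: [551.4, -22.8, 69.4]
tool_rot: [-2.48, 1.569, -1.19]
force: [-0.7, -2.0, 7.5]
width: 19.3
```

```bash
sed -i 's/^ST=.*/ST=np.array([618.4,213.8]);TH=np.radians(-15.9)/' h.py; python3 - <<'E'
from ring import *
i,im=ring('w6')
s=ctrl.read_state();print(s['force'],s['width'])
E
```

```text
pose [551.4 -22.8  69.4] [   0.4 -245.9] qd 0.01735004635774896 t 5.8Traceback (most recent call last):
  File "<stdin>", line 2, in <module>
  File "ring.py", line 8, in ring
    P=P[abs(np.hypot(*(P-ST).T)-30.2)<5]
                       ~^~~
ValueError: operands could not be broadcast together with shapes (0,) (2,)
```

View pics/w6.png

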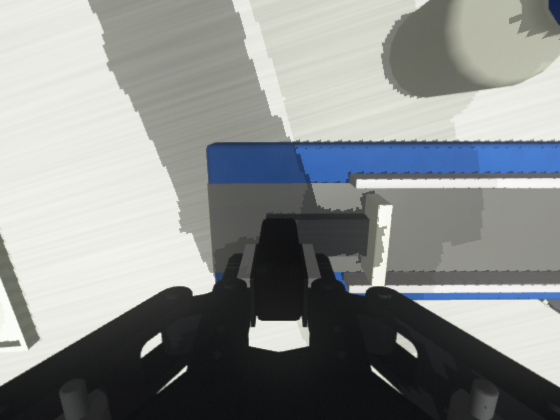

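>>> servo_tool([
  {"dx":0,"dy":0,"dz":0,"wx":0,"wy":0,"wz":0,"fingers":0},
  {"dx":0,"dy":0,"dz":0,"wx":0,"wy":0,"wz":0,"fingers":0},
  {"dx":0,"dy":0,"dz":0,"wx":0,"wy":0,"wz":0,"fingers":0},
  {"dx":-0.04,"dy":0,"dz":0,"wx":0,"wy":0,"wz":0,"fingers":0},
  {"dx":-0.075,"dy":0,"dz":0,"wx":0,"wy":0,"wz":0,"fingers":0},
])

```text
clock: 6.48
eef_pos: [549.9, -19.9, 153.7]
tool_rot: [1.844, 1.565, 3.138]
force: [0.6, 0.3, 0.5]
width: 85.5
```

```bash
python3 - <<'E'
from ring import *
for n in('top','scene'):
    for l in('tin_blue','tin_b'):
        for r in ctrl.silhouettes(l,n)[:4]:
            reg=r['region'];print(n,l,round(r['conf'],2),np.array(r['extent']))
    im=snap(n,n+'1');h=cv2.cvtColor(im,cv2.COLOR_RGB2HSV);m=((h[...,0]>105)&(h[...,0]<125)&(h[...,1]>150)).astype(np.uint8)
    c={'top':(440,231),'scene':(336,145)}[n]
    nb,lab,st,cen=cv2.connectedComponentsWithStats(m)
    for k in range(1,nb):
        if np.hypot(*(cen[k]-c))<20 and st[k,4]>20:
            q=np.argwhere(lab==k)[:,::-1].astype(np.float32);hull=cv2.convexHull(q.astype(int)[:,None].astype(np.int32));e=cv2.minEnclosingCircle(hull)
            print(n,cen[k],st[k],onz(n,cen[k],64),e)
p,R,s=pose();print(p,s['width'],s['clock'])
E
```

```text
top tin_blue 0.7 [436.2 231.1  41.5  25.8]
top tin_b 0.76 [433.1 275.3  33.5  31. ]
top tin_b 0.73 [389.6 265.6  34.2  31.1]
top [441.5 229.7] [429 217  26  26 534] [ 524.4 -367.    64. ] ((441.66741943359375, 229.76243591308594), 13.214461326599121)
scene tin_blue 0.88 [338.2 150.1  23.3  32. ]
scene tin_b 0.93 [347.4 181.9  25.   31.6]
scene tin_b 0.87 [367.2 163.2  23.6  30.7]
scene tin_b 0.82 [317.4 170.2  23.5  32.3]
scene tin_b 0.52 [337.9 177.   98.3  62.4]
scene [335.8 142.3] [327 136  19  13 202] [ 525.  -366.8   64. ] ((336.0, 142.0), 9.486932754516602)
[550.7 -19.9 153.9] 85.08835786457719 6.775
```

```bash
python3 - <<'E'
from ring import *
plan([524.5,-366.5,150],np.radians(120),9)
E
```

```text
n 9 dist 347.6 rot deg [-45.9   0.   -0.1] t 6.78 q [-0.   0.6 -0.   1.9  0.   0.7  1.3] F [ 0.2  0.1 -0.3] w 85.1
{"dx":0.0006,"dy":-0.0103,"dz":-0.0504,"wx":-0.850,"wy":0.000,"wz":-0.002}
{"dx":0.0006,"dy":-0.0058,"dz":-0.0512,"wx":-0.850,"wy":0.000,"wz":-0.002}
{"dx":0.0006,"dy":-0.0012,"dz":-0.0515,"wx":-0.850,"wy":0.000,"wz":-0.002}
{"dx":0.0006,"dy":0.0033,"dz":-0.0514,"wx":-0.850,"wy":0.000,"wz":-0.002}
{"dx":0.0006,"dy":0.0079,"dz":-0.0509,"wx":-0.850,"wy":0.000,"wz":-0.002}
{"dx":0.0006,"dy":0.0124,"dz":-0.0500,"wx":-0.850,"wy":0.000,"wz":-0.002}
{"dx":0.0006,"dy":0.0168,"dz":-0.0487,"wx":-0.850,"wy":0.000,"wz":-0.002}
{"dx":0.0006,"dy":0.0210,"dz":-0.0470,"wx":-0.850,"wy":0.000,"wz":-0.002}
{"dx":0.0006,"dy":0.0251,"dz":-0.0449,"wx":-0.850,"wy":0.000,"wz":-0.002}
```

>>> servo_tool([
  {"dx":0,"dy":-0.01,"dz":-0.05,"wx":-0.85,"wy":0,"wz":0,"fingers":0},
  {"dx":0,"dy":-0.006,"dz":-0.051,"wx":-0.85,"wy":0,"wz":0,"fingers":0},
  {"dx":0,"dy":-0.001,"dz":-0.0515,"wx":-0.85,"wy":0,"wz":0,"fingers":0},
  {"dx":0,"dy":0.003,"dz":-0.051,"wx":-0.85,"wy":0,"wz":0,"fingers":0},
  {"dx":0,"dy":0.008,"dz":-0.051,"wx":-0.85,"wy":0,"wz":0,"fingers":0},
])

```text
clock: 7.4
eef_pos: [535.8, -212.6, 153.0]
tool_rot: [0.972, 1.567, 2.713]
force: [0.3, -0.4, 0.3]
width: 85.4
```

>>> servo_tool([
  {"dx":0,"dy":0.012,"dz":-0.05,"wx":-0.85,"wy":0,"wz":0,"fingers":0},
  {"dx":0,"dy":0.017,"dz":-0.049,"wx":-0.85,"wy":0,"wz":0,"fingers":0},
  {"dx":0,"dy":0.014,"dz":-0.03,"wx":-0.85,"wy":0,"wz":0,"fingers":0},
  {"dx":0,"dy":0,"dz":0,"wx":-0.85,"wy":0,"wz":0,"fingers":0},
  {"dx":0,"dy":0,"dz":0,"wx":0,"wy":0,"wz":0,"fingers":0},
])

```text
clock: 8.02
eef_pos: [528.0, -313.5, 153.0]
tool_rot: [0.316, 1.567, 2.408]
force: [0.5, 0.3, 0.0]
width: 85.2
```

```bash
python3 - <<'E'
from ring import *
p,R,s=pose();i=ctrl.camera_info('wrist');im=snap('wrist','w7');print(p,np.abs(s['qd']).max())
h=cv2.cvtColor(im,cv2.COLOR_RGB2HSV);m=((h[...,0]>105)&(h[...,0]<125)&(h[...,1]>150)).astype(np.uint8)
nb,lab,st,cen=cv2.connectedComponentsWithStats(m)
for k in range(1,nb):
    if st[k,4]>100: print(cen[k],st[k],onz('wrist',cen[k],64,i))
plan([524.5,-366.5,120],np.radians(120))
E
```

```text
[ 528.  -313.5  153. ] 0.026373728076335534
[216.6 169.6] [ 182  135   71   70 3829] [ 522.3 -370.3   64. ]
[533.3 316.1] [ 504  290   56   61 1120] [499.6 -70.6  64. ]
n 2 dist 63.0 rot deg [-0.1  0.2 -0. ] t 8.07 q [ 0.7  0.7 -0.3  1.7  0.2  0.8  2.4] F [ 0.5 -0.6 -0.1] w 85.3
{"dx":0.0222,"dy":0.0199,"dz":-0.0296,"wx":-0.009,"wy":0.013,"wz":-0.004}
{"dx":0.0222,"dy":0.0200,"dz":-0.0296,"wx":-0.009,"wy":0.013,"wz":-0.004}
```

View pics/w7.png

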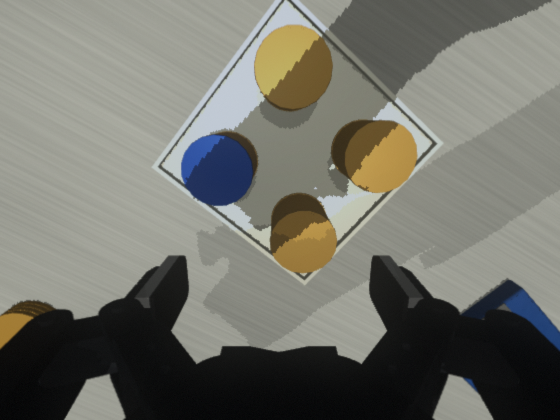

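>>> servo_tool([
  {"dx":0.015,"dy":0.02,"dz":-0.03,"wx":0,"wy":0,"wz":0,"fingers":0},
  {"dx":0.015,"dy":0.02,"dz":-0.025,"wx":0,"wy":0,"wz":0,"fingers":0},
  {"dx":0,"dy":0.004,"dz":-0.006,"wx":0,"wy":0,"wz":0,"fingers":0},
  {"dx":0,"dy":0,"dz":0,"wx":0,"wy":0,"wz":0,"fingers":0},
  {"dx":0,"dy":0,"dz":0,"wx":0,"wy":0,"wz":0,"fingers":0},
])

```text
clock: 8.7
eef_pos: [524.0, -369.0, 132.6]
tool_rot: [-1.411, 1.57, 0.684]
force: [0.2, -0.1, -0.2]
width: 85.6
```

```bash
python3 - <<'E'
from ring import *
p,R,s=pose();i=ctrl.camera_info('wrist');im=snap('wrist','w8');print(p,np.abs(s['qd']).max())
h=cv2.cvtColor(im,cv2.COLOR_RGB2HSV);m=((h[...,0]>105)&(h[...,0]<125)&(h[...,1]>150)).astype(np.uint8)
nb,lab,st,cen=cv2.connectedComponentsWithStats(m)
for k in range(1,nb):
    if st[k,4]>100: print(cen[k],st[k],onz('wrist',cen[k],64,i))
plan([523.3,-368.7,27],np.radians(120))
E
```

```text
[ 524.  -369.   132.6] 0.005387441646782159
[278.1 212.8] [ 242  182   72   63 3535] [ 519.5 -371.5   64. ]
n 2 dist 105.7 rot deg [0.  0.  0.1] t 8.75 q [ 0.7  0.7 -0.3  1.6  0.2  0.8  2.5] F [ 0.6 -0.3 -0. ] w 85.5
{"dx":0.0705,"dy":0.0004,"dz":0.0003,"wx":0.004,"wy":0.000,"wz":0.004}
{"dx":0.0705,"dy":0.0003,"dz":0.0003,"wx":0.004,"wy":0.000,"wz":0.004}
```

View pics/w8.png

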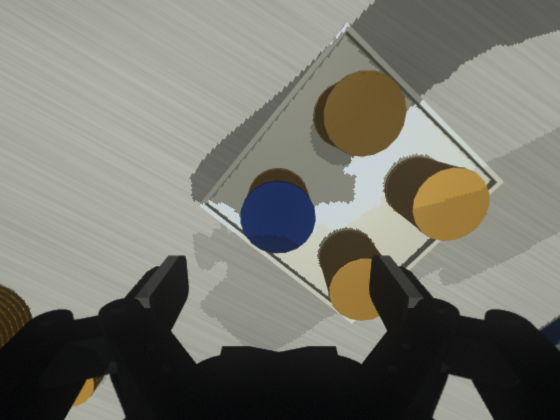

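>>> servo_tool([
  {"dx":0.04,"dy":0.002,"dz":0,"wx":0,"wy":0,"wz":0,"fingers":0},
  {"dx":0.05,"dy":0,"dz":0,"wx":0,"wy":0,"wz":0,"fingers":0},
  {"dx":0.035,"dy":0,"dz":0,"wx":0,"wy":0,"wz":0,"fingers":0},
  {"dx":0.016,"dy":0,"dz":0,"wx":0,"wy":0,"wz":0,"fingers":0},
  {"dx":0,"dy":0,"dz":0,"wx":0,"wy":0,"wz":0,"fingers":0},
])

```text
clock: 9.38
eef_pos: [522.1, -370.1, 26.3]
tool_rot: [0.179, 1.57, 2.274]
force: [0.1, -0.4, 0.7]
width: 85.4
```

>>> servo_tool([
  {"dx":0,"dy":0,"dz":0,"wx":0,"wy":0,"wz":0,"fingers":1},
  {"dx":0,"dy":0,"dz":0,"wx":0,"wy":0,"wz":0,"fingers":1},
  {"dx":0,"dy":0,"dz":0,"wx":0,"wy":0,"wz":0,"fingers":1},
  {"dx":0,"dy":0,"dz":0,"wx":0,"wy":0,"wz":0,"fingers":1},
  {"dx":0,"dy":0,"dz":0,"wx":0,"wy":0,"wz":0,"fingers":1},
])

```text
clock: 10.0
eef_pos: [523.0, -371.2, 28.1]
tool_rot: [-2.633, 1.568, -0.539]
force: [-1.0, 0.1, 5.9]
width: 52.3
```

```bash
python3 - <<'E'
from ring import *
p,R,s=pose();snap('wrist','w9');print(p,s['width'],s['force'],s['torque'])
E
```

```text
[ 523.  -371.2   28.1] 52.26491230046242 [-1.   0.1  5.9] [0.2 0.1 0. ]
```

View pics/w9.png

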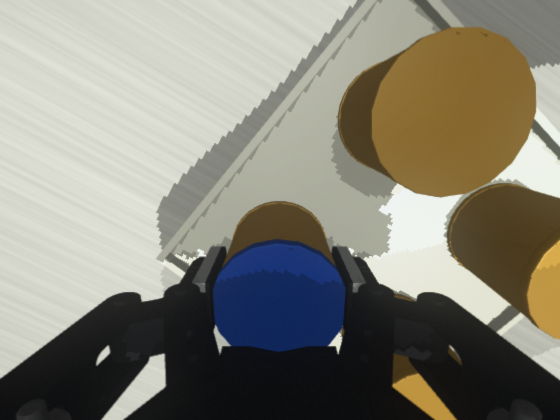

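```bash
python3 - <<'E'
from ring import *
from scipy.optimize import least_squares
p,R,s=pose();i=ctrl.camera_info('wrist')
t=np.linspace(0,2*np.pi,200)
def f(v):
    c=p+R@np.array([0,v[0],v[1]])
    P=np.array([proj('wrist',[c[0]+27*np.cos(a),c[1]+27*np.sin(a),64],i) for a in t])
    return [P[:,1].min()-240,P[:,0].min()-213,P[:,0].max()-346]
r=least_squares(f,[0,0]);print(r.x,r.fun)
plan([523,-371.2,160],np.radians(120))
E
```

```text
[0.1 0.7] [ 0.2 -1.5  1.5]
n 3 dist 131.9 rot deg [-0.  -0.1  0.1] t 10.05 q [ 0.7  0.9 -0.2  1.7  0.3  0.6  2.4] F [0.4 0.8 6.7] w 51.9
{"dx":-0.0586,"dy":-0.0001,"dz":-0.0001,"wx":-0.002,"wy":-0.007,"wz":0.004}
{"dx":-0.0586,"dy":-0.0000,"dz":-0.0001,"wx":-0.002,"wy":-0.007,"wz":0.004}
{"dx":-0.0586,"dy":-0.0000,"dz":-0.0000,"wx":-0.002,"wy":-0.007,"wz":0.004}
```

>>> servo_tool([
  {"dx":-0.02,"dy":0,"dz":0,"wx":0,"wy":0,"wz":0,"fingers":1},
  {"dx":-0.05,"dy":0,"dz":0,"wx":0,"wy":0,"wz":0,"fingers":1},
  {"dx":-0.06,"dy":0,"dz":0,"wx":0,"wy":0,"wz":0,"fingers":1},
  {"dx":-0.04,"dy":0,"dz":0,"wx":0,"wy":0,"wz":0,"fingers":1},
  {"dx":0,"dy":0,"dz":0,"wx":0,"wy":0,"wz":0,"fingers":1},
])

```text
clock: 10.68
eef_pos: [523.6, -371.8, 157.4]
tool_rot: [-2.684, 1.565, -0.591]
force: [0.4, -0.2, -2.8]
width: 51.7
```

```bash
python3 - <<'E'
from ring import *
snap('scene','s2');plan([*s2w(0,-115),150],A,10)
E
```

```text
n 10 dist 478.7 rot deg [45.9 -0.1  0.1] t 10.72 q [ 0.7  0.7 -0.3  1.6  0.2  0.8  2.5] F [ 0.5  0.5 -2. ] w 52.0
{"dx":0.0006,"dy":-0.0390,"dz":0.0505,"wx":0.764,"wy":-0.001,"wz":0.001}
{"dx":0.0006,"dy":-0.0349,"dz":0.0534,"wx":0.764,"wy":-0.001,"wz":0.001}
{"dx":0.0006,"dy":-0.0305,"dz":0.0561,"wx":0.764,"wy":-0.001,"wz":0.001}
{"dx":0.0006,"dy":-0.0259,"dz":0.0583,"wx":0.764,"wy":-0.001,"wz":0.001}
{"dx":0.0006,"dy":-0.0212,"dz":0.0602,"wx":0.764,"wy":-0.001,"wz":0.001}
{"dx":0.0007,"dy":-0.0163,"dz":0.0617,"wx":0.764,"wy":-0.001,"wz":0.001}
{"dx":0.0007,"dy":-0.0113,"dz":0.0628,"wx":0.764,"wy":-0.001,"wz":0.001}
{"dx":0.0007,"dy":-0.0062,"dz":0.0635,"wx":0.764,"wy":-0.001,"wz":0.001}
{"dx":0.0007,"dy":-0.0012,"dz":0.0638,"wx":0.764,"wy":-0.001,"wz":0.001}
{"dx":0.0007,"dy":0.0040,"dz":0.0637,"wx":0.764,"wy":-0.001,"wz":0.001}
```

View pics/s2.png

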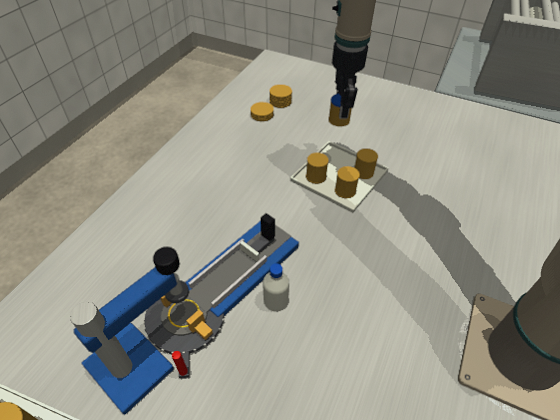

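>>> servo_tool([
  {"dx":0,"dy":-0.039,"dz":0.0505,"wx":0.76,"wy":0,"wz":0,"fingers":1},
  {"dx":0,"dy":-0.035,"dz":0.053,"wx":0.76,"wy":0,"wz":0,"fingers":1},
  {"dx":0,"dy":-0.03,"dz":0.056,"wx":0.76,"wy":0,"wz":0,"fingers":1},
  {"dx":0,"dy":-0.026,"dz":0.058,"wx":0.76,"wy":0,"wz":0,"fingers":1},
  {"dx":0,"dy":-0.021,"dz":0.06,"wx":0.76,"wy":0,"wz":0,"fingers":1},
])

```text
clock: 11.35
eef_pos: [552.7, -132.7, 152.4]
tool_rot: [1.258, 1.568, 2.951]
force: [0.8, 0.9, -1.9]
width: 51.7
```

>>> servo_tool([
  {"dx":0,"dy":-0.016,"dz":0.061,"wx":0.76,"wy":0,"wz":0,"fingers":1},
  {"dx":0,"dy":-0.011,"dz":0.06,"wx":0.76,"wy":0,"wz":0,"fingers":1},
  {"dx":0,"dy":-0.006,"dz":0.05,"wx":0.76,"wy":0,"wz":0,"fingers":1},
  {"dx":0,"dy":-0.001,"dz":0.03,"wx":0.76,"wy":0,"wz":0,"fingers":1},
  {"dx":0,"dy":0,"dz":0.02,"wx":0.76,"wy":0,"wz":0,"fingers":1},
])

```text
clock: 11.98
eef_pos: [576.9, 33.8, 152.3]
tool_rot: [1.839, 1.567, 3.137]
force: [-0.5, -0.3, -1.6]
width: 52.2
```

>>> servo_tool([
  {"dx":0,"dy":0,"dz":0,"wx":0,"wy":0,"wz":0,"fingers":1},
  {"dx":0,"dy":0,"dz":0,"wx":0,"wy":0,"wz":0,"fingers":1},
])

```text
clock: 12.22
eef_pos: [577.5, 30.9, 153.2]
tool_rot: [2.33, 1.568, -2.655]
force: [-1.0, -0.0, -1.5]
width: 51.4
```

```bash
python3 - <<'E'
from ring import *
ring('w10');plan([*s2w(0,-115),120],A,4)
E
```

```text
pose [577.5  30.9 153.2] [  10.7 -187.1] qd 0.01274940519247111 t 12.225
ring [617.9 213.5] 514 1.1492414086499325
n 4 dist 80.4 rot deg [ 0.2 -0.1 -0.1] t 12.28 q [-0.1  0.6 -0.   1.8  0.   0.7  1.2] F [-0.5  0.8 -1.8] w 52.1
{"dx":0.0111,"dy":0.0035,"dz":0.0241,"wx":0.010,"wy":-0.003,"wz":-0.003}
{"dx":0.0111,"dy":0.0036,"dz":0.0241,"wx":0.010,"wy":-0.003,"wz":-0.003}
{"dx":0.0111,"dy":0.0036,"dz":0.0241,"wx":0.010,"wy":-0.003,"wz":-0.003}
{"dx":0.0111,"dy":0.0036,"dz":0.0241,"wx":0.010,"wy":-0.003,"wz":-0.003}
```

View pics/w10.png

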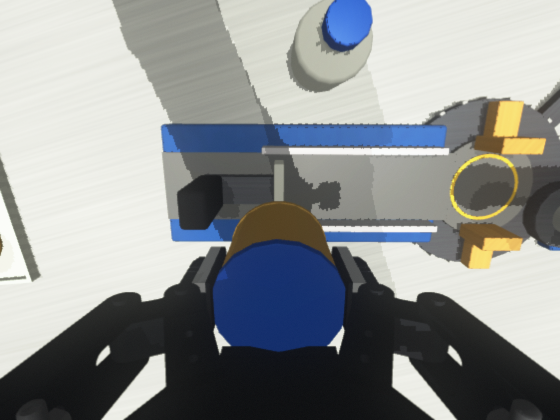

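>>> servo_tool([
  {"dx":0.01,"dy":0.004,"dz":0.024,"wx":0,"wy":0,"wz":0,"fingers":1},
  {"dx":0.01,"dy":0.004,"dz":0.035,"wx":0,"wy":0,"wz":0,"fingers":1},
  {"dx":0.01,"dy":0.004,"dz":0.025,"wx":0,"wy":0,"wz":0,"fingers":1},
  {"dx":0.01,"dy":0.002,"dz":0.012,"wx":0,"wy":0,"wz":0,"fingers":1},
  {"dx":0,"dy":0,"dz":0,"wx":0,"wy":0,"wz":0,"fingers":1},
])

```text
clock: 12.9
eef_pos: [586.9, 104.9, 123.1]
tool_rot: [2.066, 1.569, -2.918]
force: [0.6, 0.0, -1.7]
width: 51.9
```

```bash
python3 - <<'E'
from ring import *
i,im=ring('w11');import pickle;pickle.dump(i,open('w11.pkl','wb'))
cv2.imwrite('pics/w11z.png',cv2.resize(im[100:300,100:360,::-1],None,fx=3,fy=3,interpolation=2))
plan([*s2w(0,-115),46.3],A,4)
E
```

```text
pose [586.9 104.9 123.1] [  -0.5 -113.4] qd 0.022563382910386703 t 12.9
ring [617.5 213.8] 704 1.3302783214660008
n 4 dist 77.3 rot deg [ 0.3 -0.1 -0. ] t 12.95 q [-0.2  0.7  0.   1.8 -0.   0.7  1.1] F [ 0.1 -0.7 -1.5] w 51.6
{"dx":0.0258,"dy":0.0000,"dz":-0.0002,"wx":0.011,"wy":-0.003,"wz":-0.002}
{"dx":0.0258,"dy":0.0000,"dz":-0.0002,"wx":0.011,"wy":-0.003,"wz":-0.002}
{"dx":0.0258,"dy":0.0000,"dz":-0.0002,"wx":0.011,"wy":-0.003,"wz":-0.002}
{"dx":0.0258,"dy":0.0000,"dz":-0.0002,"wx":0.011,"wy":-0.003,"wz":-0.002}
```

View pics/w11z.png

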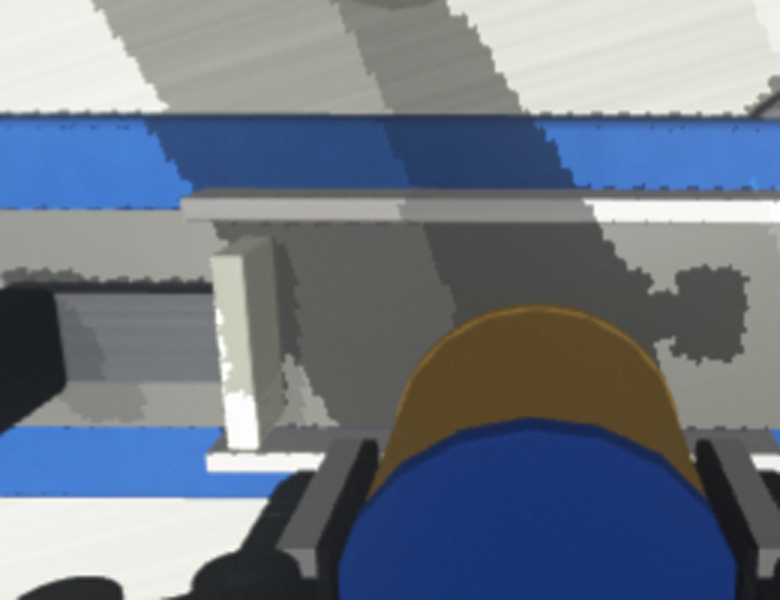

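```bash
python3 - <<'E'
from ring import *
import pickle
i=pickle.load(open('w11.pkl','rb'))
for q in((300,197),(300,219),(260,454),(260,470),(205,258),(232,447),(240,450)):
    X=onz('wrist',np.array(q)/3+[100,100]-.3,40 if q[1] not in(258,447,450) else 52,i);print(q,X,w2s(X))
E
```

```text
(300, 197) [535.3  58.2  40. ] [ -37.3 -172.5]
(300, 219) [540.4  56.3  40. ] [ -31.9 -172.8]
(260, 454) [597.1  24.9  40. ] [  31.3 -187.5]
(260, 470) [601.5  23.3  40. ] [  35.9 -187.9]
(205, 258) [542.   35.1  52. ] [ -24.5 -192.8]
(232, 447) [589.3  24.   52. ] [  24.  -190.5]
(240, 450) [590.6  25.6  52. ] [  24.8 -188.6]
```

>>> servo_tool([
  {"dx":0.03,"dy":0,"dz":0,"wx":0.04,"wy":0,"wz":0,"fingers":1},
  {"dx":0.035,"dy":0,"dz":0,"wx":0,"wy":0,"wz":0,"fingers":1},
  {"dx":0.023,"dy":0,"dz":0,"wx":0,"wy":0,"wz":0,"fingers":1},
  {"dx":0.008,"dy":0,"dz":0,"wx":0,"wy":0,"wz":0,"fingers":1},
  {"dx":0.005,"dy":0,"dz":0,"wx":0,"wy":0,"wz":0,"fingers":1},
])

```text
clock: 13.58
eef_pos: [588.1, 104.1, 48.5]
tool_rot: [-1.26, 1.57, 0.033]
force: [0.6, 0.9, -1.9]
width: 51.5
```

```bash
python3 - <<'E'
from ring import *
i,im=ring('w12');print(ctrl.read_state()['force'])
E
```

```text
pose [588.1 104.1  48.5] [   0.9 -113.9] qd 0.05593163567311475 t 13.575
ring [617.5 213.8] 1149 1.2592895901385022
[-0.1 -0.1 -1. ]
```

View pics/w12.png

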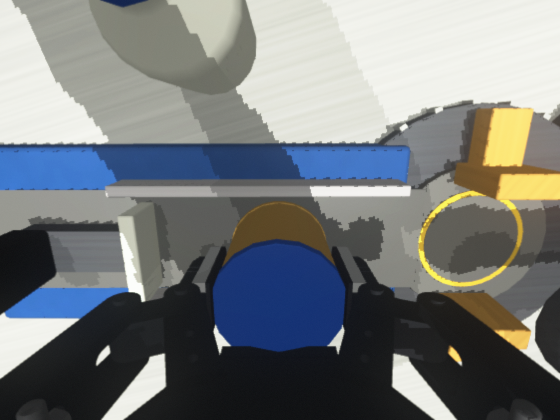

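>>> servo_tool([
  {"dx":0.0015,"dy":0,"dz":0,"wx":0,"wy":0,"wz":0,"fingers":1},
  {"dx":0.001,"dy":0,"dz":0,"wx":0,"wy":0,"wz":0,"fingers":1},
  {"dx":0,"dy":0,"dz":0,"wx":0,"wy":0,"wz":0,"fingers":1},
  {"dx":0,"dy":0,"dz":0,"wx":0,"wy":0,"wz":0,"fingers":1},
])

```text
clock: 14.12
eef_pos: [587.7, 104.4, 46.6]
tool_rot: [-0.986, 1.57, 0.308]
force: [0.6, 0.6, -1.6]
width: 52.0
```

>>> servo_tool([
  {"dx":0.001,"dy":0,"dz":0,"wx":0,"wy":0,"wz":0,"fingers":1},
  {"dx":0.001,"dy":0,"dz":0,"wx":0,"wy":0,"wz":0,"fingers":1},
  {"dx":0,"dy":0,"dz":0,"wx":0,"wy":0,"wz":0,"fingers":1},
])

```text
clock: 14.5
eef_pos: [587.7, 104.4, 46.1]
tool_rot: [-1.068, 1.57, 0.226]
force: [-1.6, -0.2, 8.4]
width: 51.9
```

Touching the deck (8 N). Release and rise.

>>> servo_tool([
  {"dx":0,"dy":0,"dz":0,"wx":0,"wy":0,"wz":0,"fingers":0},
  {"dx":0,"dy":0,"dz":0,"wx":0,"wy":0,"wz":0,"fingers":0},
  {"dx":0,"dy":0,"dz":0,"wx":0,"wy":0,"wz":0,"fingers":0},
  {"dx":0,"dy":0,"dz":0,"wx":0,"wy":0,"wz":0,"fingers":0},
])

```text
clock: 15.0
eef_pos: [587.6, 104.3, 44.8]
tool_rot: [1.948, 1.571, -3.041]
force: [-0.2, 0.3, -0.4]
width: 85.5
```

>>> servo_tool([
  {"dx":-0.03,"dy":0,"dz":0,"wx":0,"wy":0,"wz":0,"fingers":0},
  {"dx":-0.06,"dy":0,"dz":0,"wx":0,"wy":0,"wz":0,"fingers":0},
  {"dx":-0.04,"dy":0,"dz":0,"wx":0,"wy":0,"wz":0,"fingers":0},
  {"dx":-0.02,"dy":0,"dz":-0.02,"wx":0,"wy":0,"wz":0,"fingers":0},
  {"dx":0,"dy":0,"dz":-0.06,"wx":0,"wy":0,"wz":0,"fingers":0},
])

```text
clock: 15.62
eef_pos: [571.8, 47.9, 158.2]
tool_rot: [-0.78, 1.568, 0.518]
force: [0.1, -1.1, 0.7]
width: 85.6
```

>>> servo_tool([
  {"dx":0,"dy":0,"dz":-0.05,"wx":0,"wy":0,"wz":0,"fingers":0},
  {"dx":0,"dy":0,"dz":-0.03,"wx":0,"wy":0,"wz":0,"fingers":0},
  {"dx":0,"dy":0,"dz":0,"wx":0,"wy":0,"wz":0,"fingers":0},
  {"dx":0,"dy":0,"dz":0,"wx":0,"wy":0,"wz":0,"fingers":0},
])

```text
clock: 16.12
eef_pos: [554.7, -10.2, 157.1]
tool_rot: [0.732, 1.57, 2.027]
force: [0.1, 0.9, 0.1]
width: 85.5
```

```bash
python3 - <<'E'
from ring import *
i,im=ring('w13')
marks({'pusher_grip':82,'tin_blue':22,'pusher_face':39},i)
plan([*s2w(0,-246.),69],A,4)
E
```

```text
pose [554.7 -10.2 157.1] [   0.1 -232.9] qd 0.016942681727247895 t 16.125
ring [618.3 213.5] 381 1.0754024836356633
pusher_grip 0.96 [262.2 215.1] [550.  -22.2  82. ] st [  -1.1 -245.7]
tin_blue 0.63 [406.9 197.8] [588.2 104.3  22. ] st [   1.  -113.6]
pusher_face 0.77 [340.7 199.7] [567.8  42.2  39. ] st [  -1.6 -178.9]
n 4 dist 89.3 rot deg [ 0.1  0.  -0. ] t 16.32 q [-0.   0.6 -0.   1.9  0.   0.7  1.2] F [-0.2  1.   0.2] w 85.3
{"dx":0.0294,"dy":0.0001,"dz":-0.0045,"wx":0.006,"wy":0.001,"wz":-0.000}
{"dx":0.0294,"dy":0.0001,"dz":-0.0045,"wx":0.006,"wy":0.001,"wz":-0.000}
{"dx":0.0294,"dy":0.0001,"dz":-0.0045,"wx":0.006,"wy":0.001,"wz":-0.000}
{"dx":0.0294,"dy":0.0001,"dz":-0.0045,"wx":0.006,"wy":0.001,"wz":-0.000}
```

View pics/w13.png

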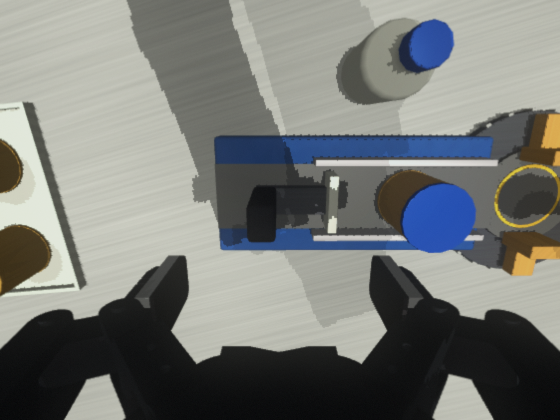

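Tin stands upright in the lane (base near pixel 407,198), pusher behind it, grip at (262,215). Go back to the grip.

>>> servo_tool([
  {"dx":0.03,"dy":0,"dz":-0.01,"wx":0,"wy":0,"wz":0,"fingers":0},
  {"dx":0.045,"dy":0,"dz":-0.008,"wx":0,"wy":0,"wz":0,"fingers":0},
  {"dx":0.03,"dy":0,"dz":0,"wx":0,"wy":0,"wz":0,"fingers":0},
  {"dx":0.012,"dy":0,"dz":0,"wx":0,"wy":0,"wz":0,"fingers":0},
  {"dx":0,"dy":0,"dz":0,"wx":0,"wy":0,"wz":0,"fingers":0},
])

```text
clock: 16.95
eef_pos: [551.1, -23.6, 69.4]
tool_rot: [1.537, 1.57, 2.831]
force: [1.0, -0.3, 0.1]
width: 85.4
```

>>> servo_tool([
  {"dx":0,"dy":0,"dz":0,"wx":0,"wy":0,"wz":0,"fingers":1},
  {"dx":0,"dy":0,"dz":0,"wx":0,"wy":0,"wz":0,"fingers":1},
  {"dx":0,"dy":0,"dz":0,"wx":0,"wy":0,"wz":0,"fingers":1},
  {"dx":0,"dy":0,"dz":0,"wx":0,"wy":0,"wz":0,"fingers":1},
  {"dx":0,"dy":0,"dz":0,"wx":0,"wy":0,"wz":0,"fingers":1},
])

```text
clock: 17.58
eef_pos: [551.4, -23.9, 70.2]
tool_rot: [-1.022, 1.57, 0.272]
force: [-1.7, 0.3, 4.7]
width: 19.1
```

```bash
python3 - <<'E'
from ring import *
snap('wrist','w14')
p=pose()[0];print(p,w2s(p))
plan([*s2w(0,-100.),69],A,8)
E
```

```text
[551.4 -23.9  70.2] [   0.7 -247. ]
n 8 dist 147.0 rot deg [0. 0. 0.] t 17.62 q [ 0.   0.7 -0.   1.9  0.   0.5  1.3] F [-0.7  0.7  5.6] w 19.0
{"dx":0.0002,"dy":0.0001,"dz":0.0245,"wx":0.001,"wy":0.001,"wz":0.001}
{"dx":0.0002,"dy":0.0001,"dz":0.0245,"wx":0.001,"wy":0.001,"wz":0.001}
{"dx":0.0002,"dy":0.0001,"dz":0.0245,"wx":0.001,"wy":0.001,"wz":0.001}
{"dx":0.0002,"dy":0.0001,"dz":0.0245,"wx":0.001,"wy":0.001,"wz":0.001}
{"dx":0.0002,"dy":0.0001,"dz":0.0245,"wx":0.001,"wy":0.001,"wz":0.001}
{"dx":0.0002,"dy":0.0001,"dz":0.0245,"wx":0.001,"wy":0.001,"wz":0.001}
{"dx":0.0002,"dy":0.0001,"dz":0.0245,"wx":0.001,"wy":0.001,"wz":0.001}
{"dx":0.0002,"dy":0.0001,"dz":0.0245,"wx":0.001,"wy":0.001,"wz":0.001}
```

View pics/w14.png

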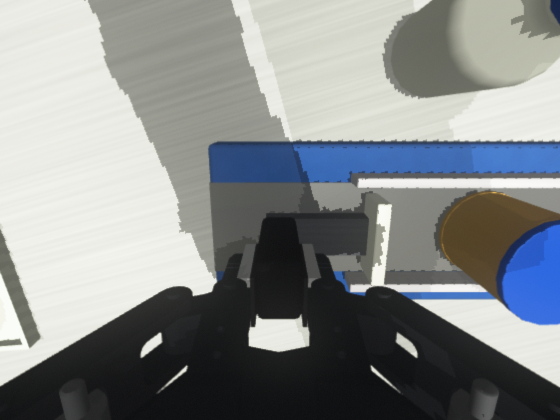

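>>> servo_tool([
  {"dx":0,"dy":0,"dz":0.012,"wx":0,"wy":0,"wz":0,"fingers":1},
  {"dx":0,"dy":0,"dz":0.015,"wx":0,"wy":0,"wz":0,"fingers":1},
  {"dx":0,"dy":0,"dz":0.015,"wx":0,"wy":0,"wz":0,"fingers":1},
  {"dx":0,"dy":0,"dz":0.015,"wx":0,"wy":0,"wz":0,"fingers":1},
  {"dx":0,"dy":0,"dz":0.013,"wx":0,"wy":0,"wz":0,"fingers":1},
])

```text
clock: 18.25
eef_pos: [565.4, 25.6, 70.3]
tool_rot: [-2.938, 1.57, -1.645]
force: [-1.6, -2.9, 5.6]
width: 18.9
```

>>> servo_tool([
  {"dx":0,"dy":0,"dz":0.013,"wx":0,"wy":0,"wz":0,"fingers":1},
  {"dx":0,"dy":0,"dz":0.015,"wx":0,"wy":0,"wz":0,"fingers":1},
  {"dx":0,"dy":0,"dz":0.015,"wx":0,"wy":0,"wz":0,"fingers":1},
  {"dx":0,"dy":0,"dz":0.015,"wx":0,"wy":0,"wz":0,"fingers":1},
  {"dx":0,"dy":0,"dz":0.013,"wx":0,"wy":0,"wz":0,"fingers":1},
])

```text
clock: 18.88
eef_pos: [579.9, 76.8, 70.3]
tool_rot: [-3.126, 1.569, -1.833]
force: [-2.4, -3.2, 7.4]
width: 19.0
```

>>> servo_tool([
  {"dx":0,"dy":0,"dz":0.013,"wx":0,"wy":0,"wz":0,"fingers":1},
  {"dx":0,"dy":0,"dz":0.012,"wx":0,"wy":0,"wz":0,"fingers":1},
  {"dx":0,"dy":0,"dz":0.01,"wx":0,"wy":0,"wz":0,"fingers":1},
  {"dx":0,"dy":0,"dz":0.007,"wx":0,"wy":0,"wz":0,"fingers":1},
  {"dx":0,"dy":0,"dz":0.003,"wx":0,"wy":0,"wz":0,"fingers":1},
])

```text
clock: 19.5
eef_pos: [589.1, 109.4, 70.3]
tool_rot: [3.094, 1.57, -1.895]
force: [-2.4, -1.9, 7.0]
width: 19.4
```

>>> servo_tool([
  {"dx":0,"dy":0,"dz":0,"wx":0,"wy":0,"wz":0,"fingers":1},
  {"dx":0,"dy":0,"dz":0,"wx":0,"wy":0,"wz":0,"fingers":1},
])

```text
clock: 19.75
eef_pos: [589.2, 109.6, 70.3]
tool_rot: [-2.893, 1.57, -1.599]
force: [-1.6, -0.9, 5.8]
width: 19.1
```

```bash
python3 - <<'E'
from ring import *
i,im=ring('w15');snap('scene','s3');snap('top','t3')
E
```

```text
pose [589.2 109.6  70.3] [   0.4 -108.2] qd 0.0012395285670464757 t 19.75
ring [618.2 214.6] 390 1.847066223393582
```

View pics/w15.png

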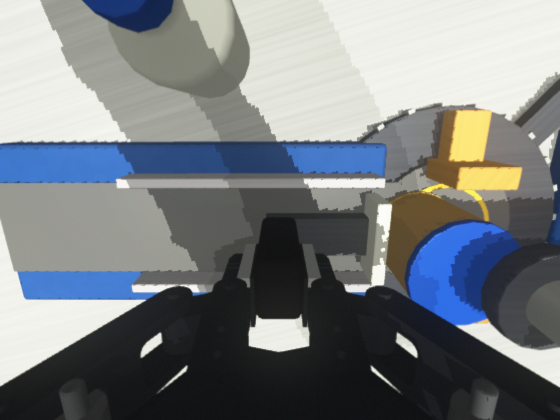

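>>> servo_tool([
  {"dx":0,"dy":0,"dz":0.005,"wx":0,"wy":0,"wz":0,"fingers":1},
  {"dx":0,"dy":0,"dz":0.006,"wx":0,"wy":0,"wz":0,"fingers":1},
  {"dx":0,"dy":0,"dz":0.005,"wx":0,"wy":0,"wz":0,"fingers":1},
  {"dx":0,"dy":0,"dz":0.004,"wx":0,"wy":0,"wz":0,"fingers":1},
  {"dx":0,"dy":0,"dz":0.002,"wx":0,"wy":0,"wz":0,"fingers":1},
])

```text
clock: 20.52
eef_pos: [593.5, 124.9, 70.3]
tool_rot: [2.963, 1.569, -2.027]
force: [-3.0, -2.5, 7.0]
width: 19.0
```

>>> servo_tool([
  {"dx":0,"dy":0,"dz":0.001,"wx":0,"wy":0,"wz":0,"fingers":1},
  {"dx":0,"dy":0,"dz":0,"wx":0,"wy":0,"wz":0,"fingers":1},
])

```text
clock: 20.78
eef_pos: [593.7, 125.7, 70.3]
tool_rot: [2.987, 1.57, -2.002]
force: [-3.0, -2.1, 7.0]
width: 19.0
```

```bash
python3 - <<'E'
from ring import *
i,im=ring('w16')
marks({'tin_blue':22,'pusher_face':39,'chuck':22},i)
for n in('scene','top'):
    im2=snap(n,n+'4')
    for l,z in(('tin_blue',22),('pusher_grip',82),('pusher_face',39)):
        for r in ctrl.mark_of(l,n)[:1]:
            X=onz(n,r['point'],z);print(n,l,round(r['conf'],2),X,w2s(X))
cv2.imwrite('pics/s4z.png',cv2.resize(cv2.imread('pics/scene4.png')[210:410,60:310],None,fx=3,fy=3,interpolation=2))
cv2.imwrite('pics/t4z.png',cv2.resize(cv2.imread('pics/top4.png')[140:270,80:310],None,fx=3.4,fy=3.4,interpolation=2))
E
```

```text
pose [593.7 125.7  70.3] [  0.4 -91.5] qd 0.002209233839149582 t 20.775
ring [618.1 214.5] 503 1.7648416127584634
tin_blue 0.83 [411.8 231.7] [619.3 209.4  22. ] st [ 2.1 -4. ]
pusher_face 0.79 [384.5 238.8] [611.  186.9  39. ] st [  0.2 -27.9]
scene tin_blue 0.73 [624.3 208.5  22. ] [ 7.2 -3.5]
scene pusher_grip 0.91 [601.3 127.2  82. ] [  7.3 -88. ]
scene pusher_face 0.59 [612.7 186.4  39. ] [  2.1 -27.9]
```

View pics/w16.png

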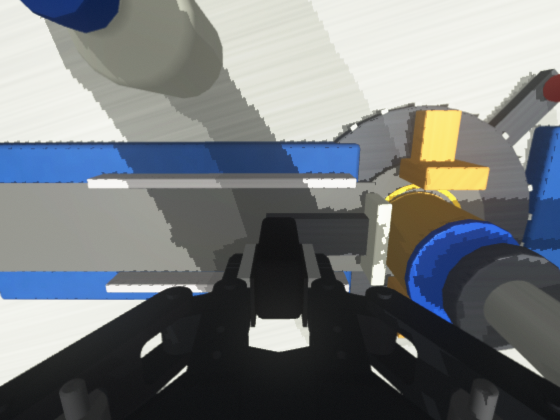

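View pics/s4z.png

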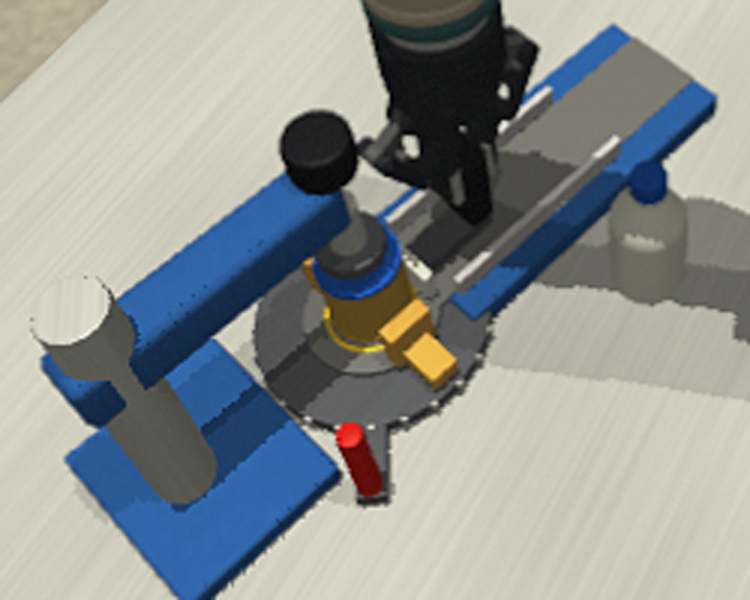

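View pics/t4z.png

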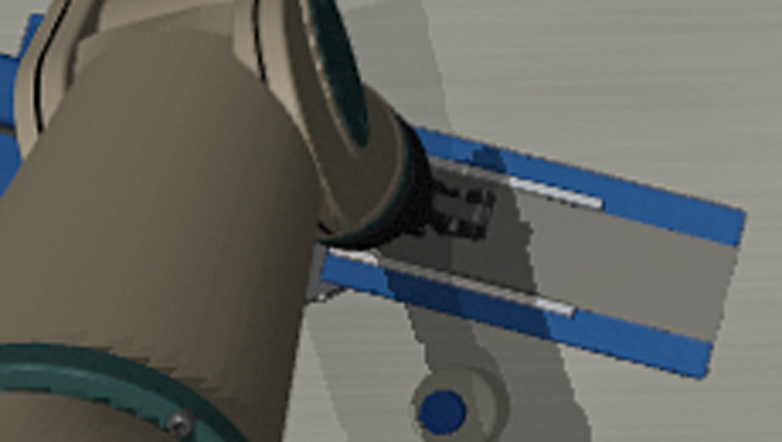

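>>> servo_tool([
  {"dx":0,"dy":0,"dz":0.002,"wx":0,"wy":0,"wz":0,"fingers":1},
  {"dx":0,"dy":0,"dz":0.002,"wx":0,"wy":0,"wz":0,"fingers":1},
  {"dx":0,"dy":0,"dz":0,"wx":0,"wy":0,"wz":0,"fingers":1},
  {"dx":0,"dy":0,"dz":0,"wx":0,"wy":0,"wz":0,"fingers":1},
  {"dx":0,"dy":0,"dz":0,"wx":0,"wy":0,"wz":0,"fingers":1},
])

```text
clock: 22.0
eef_pos: [594.5, 128.6, 70.3]
tool_rot: [3.033, 1.57, -1.957]
force: [-1.7, -1.7, 6.6]
width: 19.2
```

```bash
python3 - <<'E'
from ring import *
i,im=ring('w17')
marks({'tin_blue':22,'pusher_face':39},i)
im=snap('scene','scene5')
for l,z in(('tin_blue',22),('pusher_face',39),('chuck',22)):
    for r in ctrl.mark_of(l,'scene')[:1]:
        X=onz('scene',r['point'],z);print(l,round(r['conf'],2),X,w2s(X))
cv2.imwrite('pics/s5z.png',cv2.resize(im[270:350,130:230,::-1],None,fx=7,fy=7,interpolation=2))
E
```

```text
pose [594.5 128.6  70.3] [  0.4 -88.4] qd 0.002115817812715795 t 22.0
ring [618.3 214.4] 481 1.7846092591411435
tin_blue 0.69 [412.7 231.4] [620.1 213.   22. ] st [ 1.9 -0.3]
pusher_face 0.62 [384.2 237.4] [610.9 189.9  39. ] st [ -0.7 -25. ]
tin_blue 0.81 [627.9 208.8  22. ] [10.5 -2.2]
pusher_face 0.65 [615.8 188.9  39. ] [  4.3 -24.7]
chuck 0.77 [623.2 211.6  22. ] [ 5.2 -0.8]
```

View pics/s5z.png

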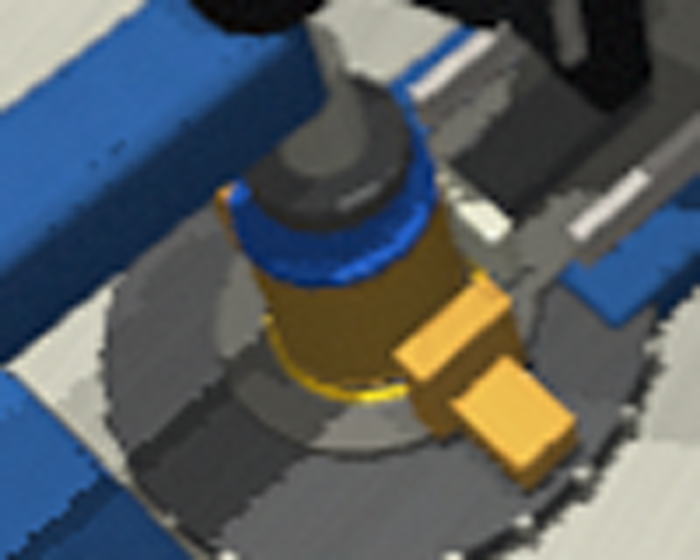

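>>> servo_tool([
  {"dx":0,"dy":0,"dz":0,"wx":0,"wy":0,"wz":0,"fingers":0.6},
  {"dx":0,"dy":0,"dz":0,"wx":0,"wy":0,"wz":0,"fingers":0.6},
  {"dx":0,"dy":0,"dz":0,"wx":0,"wy":0,"wz":0,"fingers":0.6},
])

```text
clock: 22.72
eef_pos: [594.7, 129.6, 69.4]
tool_rot: [1.758, 1.57, 3.052]
force: [0.2, 0.7, -0.5]
width: 34.1
```

>>> servo_tool([
  {"dx":-0.01,"dy":0,"dz":0,"wx":0,"wy":0,"wz":0,"fingers":0.6},
  {"dx":-0.03,"dy":0,"dz":0,"wx":0,"wy":0,"wz":0,"fingers":0.6},
  {"dx":-0.04,"dy":0,"dz":0,"wx":0,"wy":0,"wz":0,"fingers":0.6},
  {"dx":-0.03,"dy":0.02,"dz":0,"wx":0,"wy":0,"wz":0,"fingers":0.6},
  {"dx":-0.015,"dy":0.05,"dz":0,"wx":0,"wy":0,"wz":0,"fingers":0.6},
])

```text
clock: 23.35
eef_pos: [546.1, 143.6, 165.3]
tool_rot: [-1.116, 1.566, 0.175]
force: [-0.1, 0.2, -0.0]
width: 34.0
```

>>> servo_tool([
  {"dx":0,"dy":0.04,"dz":0,"wx":0,"wy":0,"wz":0,"fingers":0.6},
  {"dx":0,"dy":0.02,"dz":0.03,"wx":0,"wy":0,"wz":0,"fingers":0.6},
  {"dx":0,"dy":0,"dz":0.04,"wx":0,"wy":0,"wz":0,"fingers":0.6},
  {"dx":0,"dy":0,"dz":0.02,"wx":0,"wy":0,"wz":0,"fingers":0.6},
  {"dx":0,"dy":0,"dz":0,"wx":0,"wy":0,"wz":0,"fingers":0.6},
])

```text
clock: 23.98
eef_pos: [519.6, 221.9, 163.5]
tool_rot: [-0.633, 1.57, 0.662]
force: [-0.2, -1.0, -0.3]
width: 34.2
```

```bash
python3 - <<'E'
from ring import *
p,R,s=pose();i,im=ring('w18');print(s['width'],s['force'])
marks({'handle_top':92,'tin_blue':22,'pusher_grip':82},i)
for n in('scene','top'):
    snap(n,n+'6')
    for r in ctrl.mark_of('handle_top',n)[:2]:
        X=onz(n,r['point'],92);print(n,round(r['conf'],2),np.array(r['point']),X,w2s(X))
E
```

```text
pose [519.6 221.9 163.5] [-97.2 -19.3] qd 0.031480071245042325 t 23.975
ring [618.2 213.5] 39 0.7936938561490249
34.23851062106974 [-0.2 -1.  -0.3]
handle_top 0.96 [401.7 229.1] [552.5 306.8  92. ] st [-88.9  71.4]
tin_blue 0.96 [298.6 286. ] [618.9 214.9  22. ] st [0.2 1.2]
tin_blue 0.41 [403.6 232.3] [589.5 329.8  22. ] st [-59.6 103.6]
scene 0.74 [173.8 353.6] [560.1 309.7  92. ] [-82.3  76.2]
top 0.48 [194.1 200.4] [592.6 131.7  92. ] [ -2.3 -86. ]
```

View pics/w18.png

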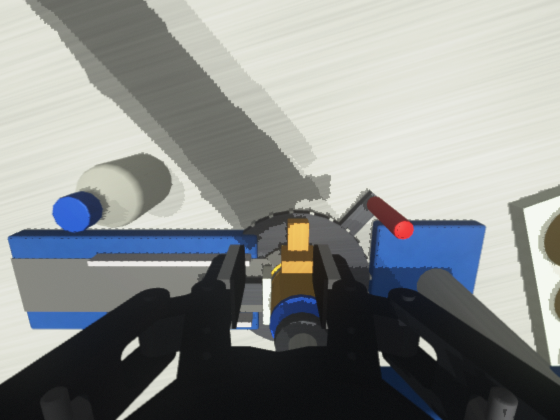

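>>> servo_tool([
  {"dx":0.02,"dy":-0.015,"dz":0.04,"wx":0,"wy":0,"wz":0,"fingers":0.3},
  {"dx":0.02,"dy":0,"dz":0.05,"wx":0,"wy":0,"wz":0,"fingers":0.3},
  {"dx":0.01,"dy":0,"dz":0.03,"wx":0,"wy":0,"wz":0,"fingers":0.3},
  {"dx":0,"dy":0,"dz":0,"wx":0,"wy":0,"wz":0,"fingers":0.3},
  {"dx":0,"dy":0,"dz":0,"wx":0,"wy":0,"wz":0,"fingers":0.3},
])

```text
clock: 25.0
eef_pos: [554.8, 303.0, 126.0]
tool_rot: [-3.089, 1.569, -1.796]
force: [-0.1, 0.7, 0.6]
width: 59.8
```

```bash
python3 - <<'E'
from ring import *
p,R,s=pose();i,im=ring('w19');print(s['width'],s['force'])
marks({'handle_top':92},i)
h=cv2.cvtColor(im,cv2.COLOR_RGB2HSV);m=(((h[...,0]<6)|(h[...,0]>174))&(h[...,1]>150)&(h[...,2]>170)).astype(np.uint8)
nb,lab,st,cen=cv2.connectedComponentsWithStats(m)
for k in range(1,nb):
    if st[k,4]>60: X=onz('wrist',cen[k],92,i);print(cen[k],st[k],X,w2s(X))
E
```

```text
pose [554.8 303.  126. ] [-85.6  68.4] qd 0.011213334480051849 t 25.0
ring [619.4 212.1] 39 0.8745015979769093
59.76523382171333 [-0.1  0.7  0.6]
handle_top 0.78 [285.1 235.2] [554.4 306.6  92. ] st [-87.   71.7]
```

View pics/w19.png

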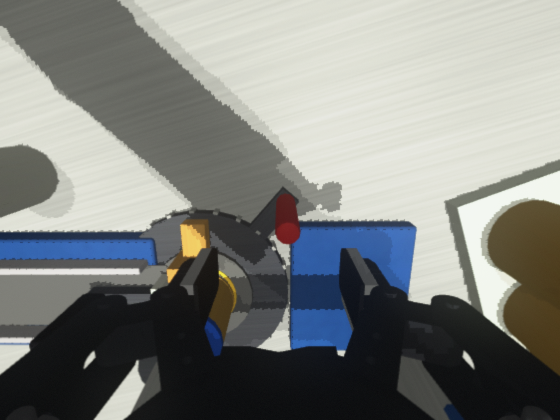

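>>> servo_tool([
  {"dx":0.02,"dy":0.002,"dz":0.005,"wx":0,"wy":0,"wz":0,"fingers":0.3},
  {"dx":0.03,"dy":0,"dz":0,"wx":0,"wy":0,"wz":0,"fingers":0.3},
  {"dx":0.025,"dy":0,"dz":0,"wx":0,"wy":0,"wz":0,"fingers":0.3},
  {"dx":0.01,"dy":0,"dz":0,"wx":0,"wy":0,"wz":0,"fingers":0.3},
  {"dx":0,"dy":0,"dz":0,"wx":0,"wy":0,"wz":0,"fingers":0.3},
])

```text
clock: 25.72
eef_pos: [554.2, 308.4, 61.5]
tool_rot: [2.4, 1.57, -2.589]
force: [-0.2, -0.0, 0.1]
width: 59.8
```

>>> servo_tool([
  {"dx":0,"dy":0,"dz":0,"wx":0,"wy":0,"wz":0,"fingers":1},
  {"dx":0,"dy":0,"dz":0,"wx":0,"wy":0,"wz":0,"fingers":1},
  {"dx":0,"dy":0,"dz":0,"wx":0,"wy":0,"wz":0,"fingers":1},
  {"dx":0,"dy":0,"dz":0,"wx":0,"wy":0,"wz":0,"fingers":1},
])

```text
clock: 26.22
eef_pos: [554.9, 308.9, 63.0]
tool_rot: [-0.792, 1.57, 0.502]
force: [-0.5, 0.5, 5.2]
width: 14.3
```

```bash
python3 - <<'E'
from ring import *
p,R,s=pose();snap('wrist','w20');print(p,w2s(p),s['width'],s['force'])
a=w2s(p);print(np.hypot(*a),np.degrees(np.arctan2(a[1],a[0])))
E
```

```text
[554.9 308.9  63. ] [-87.1  74. ] 14.34501691647973 [-0.5  0.5  5.2]
114.31176386532935 139.6296458399374
```

View pics/w20.png

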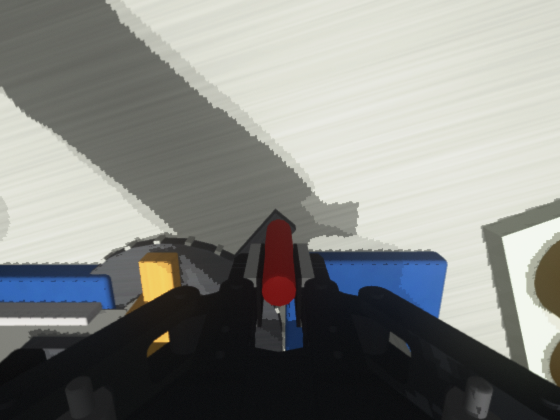

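```bash
python3 - <<'E'
import numpy as np
a=np.radians(np.arange(139.6,196,4));P=114.4*np.c_[np.cos(a),np.sin(a)];d=np.diff(P,axis=0)
for k,(x,y) in enumerate(d):print(round(np.degrees(a[k+1]),1),'dy %.4f dz %.4f'%(-x/750,y/750),P[k+1].round(1))
E
```

```text
143.6 dy 0.0066 dz -0.0083 [-92.1  67.9]
147.6 dy 0.0060 dz -0.0088 [-96.6  61.3]
151.6 dy 0.0054 dz -0.0092 [-100.6   54.4]
155.6 dy 0.0047 dz -0.0095 [-104.2   47.3]
159.6 dy 0.0041 dz -0.0098 [-107.2   39.9]
163.6 dy 0.0034 dz -0.0101 [-109.7   32.3]
167.6 dy 0.0026 dz -0.0103 [-111.7   24.6]
171.6 dy 0.0019 dz -0.0105 [-113.2   16.7]
175.6 dy 0.0012 dz -0.0106 [-114.1    8.8]
179.6 dy 0.0004 dz -0.0106 [-114.4    0.8]
183.6 dy -0.0003 dz -0.0106 [-114.2   -7.2]
187.6 dy -0.0010 dz -0.0106 [-113.4  -15.1]
191.6 dy -0.0018 dz -0.0105 [-112.1  -23. ]
195.6 dy -0.0025 dz -0.0103 [-110.2  -30.8]
```

>>> servo_tool([
  {"dx":0,"dy":0.0066,"dz":-0.0083,"wx":0,"wy":0,"wz":0,"fingers":1},
  {"dx":0,"dy":0.006,"dz":-0.0088,"wx":0,"wy":0,"wz":0,"fingers":1},
  {"dx":0,"dy":0.0054,"dz":-0.0092,"wx":0,"wy":0,"wz":0,"fingers":1},
  {"dx":0,"dy":0.0047,"dz":-0.0095,"wx":0,"wy":0,"wz":0,"fingers":1},
  {"dx":0,"dy":0,"dz":0,"wx":0,"wy":0,"wz":0,"fingers":1},
])

```text
clock: 26.9
eef_pos: [529.3, 288.5, 62.9]
tool_rot: [0.882, 1.569, 2.177]
force: [-1.3, 2.8, 8.1]
width: 14.4
```

```bash
python3 - <<'E'
from ring import *
p,R,s=pose();a=w2s(p);print(p,a,s['width'],s['force'],np.hypot(*a),np.degrees(np.arctan2(a[1],a[0])))
E
```

```text
[529.3 288.5  62.9] [-106.1   47.5] 14.42511588039685 [-1.3  2.8  8.1] 116.26874032490474 155.8975546414782
```

Low forces, following well. Continue.

>>> servo_tool([
  {"dx":0,"dy":0.004,"dz":-0.0098,"wx":0,"wy":0,"wz":0,"fingers":1},
  {"dx":0,"dy":0.0034,"dz":-0.01,"wx":0,"wy":0,"wz":0,"fingers":1},
  {"dx":0,"dy":0.0026,"dz":-0.01,"wx":0,"wy":0,"wz":0,"fingers":1},
  {"dx":0,"dy":0.002,"dz":-0.01,"wx":0,"wy":0,"wz":0,"fingers":1},
  {"dx":0,"dy":0,"dz":0,"wx":0,"wy":0,"wz":0,"fingers":1},
])

```text
clock: 27.52
eef_pos: [510.2, 263.0, 62.9]
tool_rot: [1.518, 1.565, 2.814]
force: [-6.4, 4.7, 11.8]
width: 14.0
```

```bash
python3 - <<'E'
from ring import *
p,R,s=pose();a=w2s(p);print(p,a,s['width'],s['force'],np.hypot(*a),np.degrees(np.arctan2(a[1],a[0])))
im=snap('scene','s7');cv2.imwrite('pics/s7z.png',cv2.resize(im[230:370,100:270,::-1],None,fx=4,fy=4,interpolation=2))
E
```

```text
[510.2 263.   62.9] [-117.6   17.7] 13.967444110533878 [-6.4  4.7 11.8] 118.91206899630146 171.44311766107643
```

View pics/s7z.png

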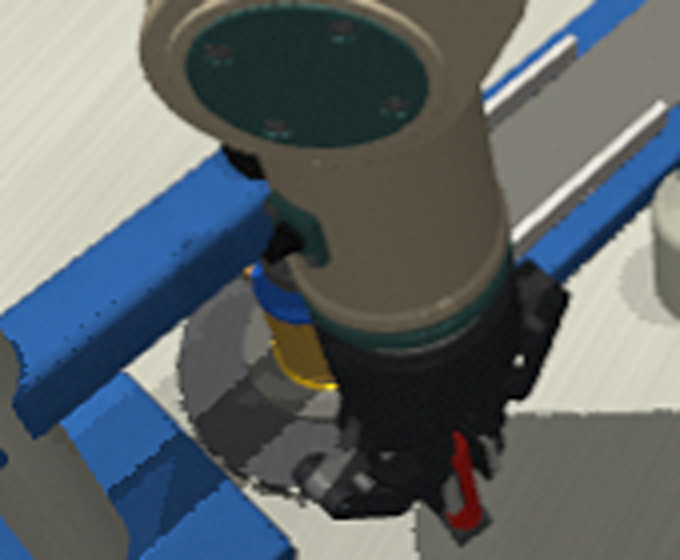

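>>> servo_tool([
  {"dx":0,"dy":-0.002,"dz":-0.007,"wx":0,"wy":0,"wz":0,"fingers":1},
  {"dx":0,"dy":-0.001,"dz":-0.007,"wx":0,"wy":0,"wz":0,"fingers":1},
  {"dx":0,"dy":0,"dz":-0.005,"wx":0,"wy":0,"wz":0,"fingers":1},
  {"dx":0,"dy":0,"dz":0,"wx":0,"wy":0,"wz":0,"fingers":1},
])

```text
clock: 28.08
eef_pos: [505.6, 249.2, 62.8]
tool_rot: [1.734, 1.561, 3.031]
force: [-12.2, 4.2, 17.6]
width: 14.3
```

>>> servo_tool([
  {"dx":0,"dy":0,"dz":-0.003,"wx":0,"wy":0,"wz":0,"fingers":1},
  {"dx":0,"dy":0,"dz":0,"wx":0,"wy":0,"wz":0,"fingers":1},
])

```text
clock: 28.32
eef_pos: [505.2, 248.0, 62.8]
tool_rot: [1.606, 1.561, 2.905]
force: [-11.8, 6.6, 16.5]
width: 14.6
```

>>> servo_tool([
  {"dx":0,"dy":0,"dz":-0.003,"wx":0,"wy":0,"wz":0,"fingers":1},
  {"dx":0,"dy":0,"dz":0,"wx":0,"wy":0,"wz":0,"fingers":1},
])

```text
clock: 28.58
eef_pos: [504.8, 246.5, 62.9]
tool_rot: [1.508, 1.562, 2.808]
force: [-10.8, 8.1, 15.4]
width: 14.4
```

```bash
python3 - <<'E'
from ring import *
p,R,s=pose();a=w2s(p);print(p,a,s['width'],s['force'],np.hypot(*a),np.degrees(np.arctan2(a[1],a[0])))
E
```

```text
[504.8 246.5  62.9] [-118.2    0.4] 14.410935577134731 [-10.8   8.1  15.4] 118.18150883913482 179.82323093197874
```

>>> servo_tool([
  {"dx":0,"dy":-0.001,"dz":-0.003,"wx":0,"wy":0,"wz":0,"fingers":1},
  {"dx":0,"dy":0,"dz":0,"wx":0,"wy":0,"wz":0,"fingers":1},
])

```text
clock: 28.82
eef_pos: [504.4, 245.0, 62.8]
tool_rot: [1.465, 1.561, 2.766]
force: [-12.5, 9.6, 16.5]
width: 14.4
```

>>> servo_tool([
  {"dx":0,"dy":-0.001,"dz":-0.003,"wx":0,"wy":0,"wz":0,"fingers":1},
  {"dx":0,"dy":0,"dz":0,"wx":0,"wy":0,"wz":0,"fingers":1},
])

```text
clock: 29.08
eef_pos: [503.8, 239.7, 62.7]
tool_rot: [1.835, 1.559, 3.132]
force: [-14.3, 4.4, 19.0]
width: 14.0
```

```bash
python3 - <<'E'
from ring import *
p,R,s=pose();a=w2s(p);print(p,a,s['width'],s['force'],np.hypot(*a),np.degrees(np.arctan2(a[1],a[0])),w2s(ST+s['force'][:2]))
snap('wrist','w21')
E
```

```text
[503.8 239.7  62.7] [-117.3   -6.5] 14.043182290068238 [-14.3   4.4  19. ] 117.52468268280559 -176.82469434165742 [-15.    0.3]
```

View pics/w21.png

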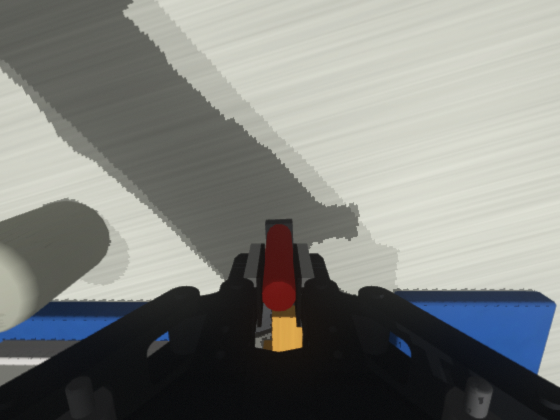

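>>> servo_tool([
  {"dx":0,"dy":-0.002,"dz":-0.002,"wx":0,"wy":0,"wz":0,"fingers":1},
  {"dx":0,"dy":-0.001,"dz":0,"wx":0,"wy":0,"wz":0,"fingers":1},
  {"dx":0,"dy":0,"dz":0,"wx":0,"wy":0,"wz":0,"fingers":1},
])

```text
clock: 29.5
eef_pos: [503.5, 238.3, 62.8]
tool_rot: [1.823, 1.556, 3.121]
force: [-18.2, 5.1, 22.4]
width: 14.4
```

```bash
cat > st.py <<'E'
from ring import *
p,R,s=pose();a=w2s(p);print(p,a,round(s['width'],1),s['force'],'r',np.hypot(*a),'v',np.arctan2(a[1],a[0])%(2*np.pi)-np.radians(135),'Fst',w2s(ST+s['force'][:2]))
E
python3 st.py
```

```text
[503.5 238.3  62.8] [-117.2   -7.9] 14.4 [-18.2   5.1  22.4] r 117.51624123615213 v 0.8527389945524617 Fst [-18.9  -0.1]
```

>>> servo_tool([
  {"dx":0,"dy":0.004,"dz":0,"wx":0,"wy":0,"wz":0,"fingers":1},
  {"dx":0,"dy":0.002,"dz":-0.002,"wx":0,"wy":0,"wz":0,"fingers":1},
  {"dx":0,"dy":0,"dz":0,"wx":0,"wy":0,"wz":0,"fingers":1},
])

```text
clock: 29.88
eef_pos: [503.3, 237.5, 62.8]
tool_rot: [1.702, 1.564, 2.999]
force: [-8.2, 5.0, 14.6]
width: 14.2
```

```bash
python3 st.py
```

```text
[503.3 237.5  62.8] [-117.2   -8.7] 14.2 [-8.2  5.  14.6] r 117.5117910990519 v 0.8598535724178418 Fst [-9.2  2.5]
```

Radial strain reduced. Keep creeping round.

>>> servo_tool([
  {"dx":0,"dy":0.003,"dz":-0.003,"wx":0,"wy":0,"wz":0,"fingers":1},
  {"dx":0,"dy":0,"dz":0,"wx":0,"wy":0,"wz":0,"fingers":1},
])

```text
clock: 30.12
eef_pos: [503.1, 236.3, 62.8]
tool_rot: [1.091, 1.568, 2.388]
force: [-3.8, 4.5, 9.2]
width: 14.2
```

>>> servo_tool([
  {"dx":0,"dy":0,"dz":-0.003,"wx":0,"wy":0,"wz":0,"fingers":1},
  {"dx":0,"dy":0,"dz":0,"wx":0,"wy":0,"wz":0,"fingers":1},
])

```text
clock: 30.38
eef_pos: [502.9, 235.1, 62.8]
tool_rot: [0.672, 1.567, 1.97]
force: [-1.8, 7.9, 7.8]
width: 14.3
```

```bash
python3 st.py
```

```text
[502.9 235.1  62.8] [-116.9  -11.2] 14.3 [-1.8  7.9  7.8] r 117.47194811009126 v 0.8806732609271521 Fst [-3.9  7.1]
```

>>> servo_tool([
  {"dx":0,"dy":0,"dz":-0.003,"wx":0,"wy":0,"wz":0,"fingers":1},
  {"dx":0,"dy":0,"dz":0,"wx":0,"wy":0,"wz":0,"fingers":1},
  {"dx":0,"dy":0,"dz":0,"wx":0,"wy":0,"wz":0,"fingers":1},
])

```text
clock: 30.75
eef_pos: [502.7, 234.1, 62.8]
tool_rot: [0.353, 1.566, 1.652]
force: [-2.1, 9.4, 6.5]
width: 14.2
```

```bash
python3 st.py; python3 -c "
from h import *
im=snap('scene','s8');cv2.imwrite('pics/s8z.png',cv2.resize(im[230:370,100:270,::-1],None,fx=4,fy=4,interpolation=2))"
```

```text
[502.7 234.1  62.8] [-116.9  -12.2] 14.2 [-2.1  9.4  6.5] r 117.50615293604282 v 0.8895334322027737 Fst [-4.6  8.5]
```

View pics/s8z.png

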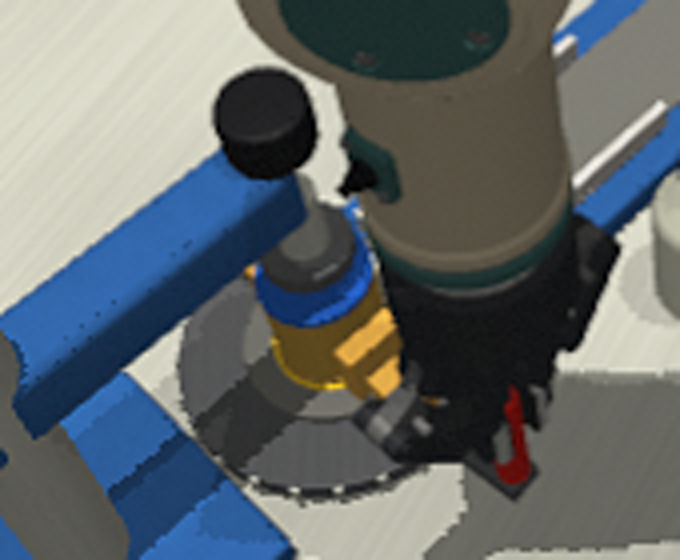

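>>> servo_tool([
  {"dx":0,"dy":0,"dz":-0.004,"wx":0,"wy":0,"wz":0,"fingers":1},
  {"dx":0,"dy":0,"dz":0,"wx":0,"wy":0,"wz":0,"fingers":1},
  {"dx":0,"dy":0,"dz":0,"wx":0,"wy":0,"wz":0,"fingers":1},
])

```text
clock: 31.18
eef_pos: [501.7, 231.3, 62.7]
tool_rot: [0.432, 1.566, 1.73]
force: [-3.5, 9.7, 6.1]
width: 14.5
```

```bash
python3 st.py
```

```text
[501.7 231.3  62.7] [-117.   -15.2] 14.5 [-3.5  9.7  6.1] r 118.02550005272985 v 0.9143570606513096 Fst [-6.   8.4]
```

>>> servo_tool([
  {"dx":0,"dy":0,"dz":-0.004,"wx":0,"wy":0,"wz":0,"fingers":1},
  {"dx":0,"dy":0,"dz":0,"wx":0,"wy":0,"wz":0,"fingers":1},
  {"dx":0,"dy":0,"dz":0,"wx":0,"wy":0,"wz":0,"fingers":1},
])

```text
clock: 31.55
eef_pos: [501.5, 229.8, 62.8]
tool_rot: [0.151, 1.564, 1.45]
force: [0.1, 11.7, 3.9]
width: 14.0
```

```bash
python3 st.py
```

```text
[501.5 229.8  62.8] [-116.8  -16.6] 14.0 [ 0.1 11.7  3.9] r 117.96393551867315 v 0.9269125492453409 Fst [-3.1 11.3]
```

>>> servo_tool([
  {"dx":0,"dy":0,"dz":0,"wx":0,"wy":0,"wz":0,"fingers":0.4},
  {"dx":0,"dy":0,"dz":0,"wx":0,"wy":0,"wz":0,"fingers":0.4},
  {"dx":0,"dy":0,"dz":0,"wx":0,"wy":0,"wz":0,"fingers":0.4},
  {"dx":-0.02,"dy":0,"dz":0,"wx":0,"wy":0,"wz":0,"fingers":0.4},
  {"dx":-0.05,"dy":0,"dz":0,"wx":0,"wy":0,"wz":0,"fingers":0.4},
])

```text
clock: 32.17
eef_pos: [501.4, 222.8, 114.6]
tool_rot: [2.397, 1.567, -2.593]
force: [-0.3, 0.1, 0.5]
width: 51.1
```

>>> servo_tool([
  {"dx":-0.05,"dy":0.03,"dz":0,"wx":0,"wy":0,"wz":0,"fingers":0.4},
  {"dx":-0.03,"dy":0.05,"dz":0,"wx":0,"wy":0,"wz":0,"fingers":0.4},
  {"dx":0,"dy":0.03,"dz":0,"wx":0,"wy":0,"wz":0,"fingers":0.4},
  {"dx":0,"dy":0,"dz":0,"wx":0,"wy":0,"wz":0,"fingers":0.4},
  {"dx":0,"dy":0,"dz":0,"wx":0,"wy":0,"wz":0,"fingers":0.4},
])

```text
clock: 32.8
eef_pos: [424.3, 246.1, 175.1]
tool_rot: [-1.217, 1.569, 0.076]
force: [0.1, -0.9, -0.8]
width: 51.1
```

```bash
python3 - <<'E'
from ring import *
p,R,s=pose();i,im=ring('w22');print(s['force'])
marks({'handle_top':92,'tin_blue':22,'jaw_near':22},i)
cv2.imwrite('pics/w22z.png',cv2.resize(im[200:350,180:400,::-1],None,fx=3.5,fy=3.5,interpolation=2))
im=snap('scene','s9');cv2.imwrite('pics/s9z.png',cv2.resize(im[230:370,100:270,::-1],None,fx=4,fy=4,interpolation=2))
for l,z in(('tin_blue',22),('handle_top',92),('jaw_near',22)):
  for r in ctrl.mark_of(l,'scene')[:1]:
    X=onz('scene',r['point'],z);print(l,round(r['conf'],2),X,w2s(X))
E
```

```text
pose [424.3 246.1 175.1] [-195.5  -22.1] qd 0.014618426651193674 t 32.8
ring [618.9 212.1] 26 0.7541920146598246
[ 0.1 -0.9 -0.8]
handle_top 0.76 [291.2 308.1] [507.9 232.7  92. ] st [-111.4  -12.1]
jaw_near 0.59 [298.1 333.1] [588.9 221.7  22. ] st [-30.5  -0.5]
tin_blue 0.78 [621.5 214.7  22. ] [2.7 1.7]
handle_top 0.92 [510.3 238.   92. ] [-110.6   -6.3]
jaw_near 0.58 [594.6 223.4  22. ] [-25.5   2.7]
```

View pics/w22.png

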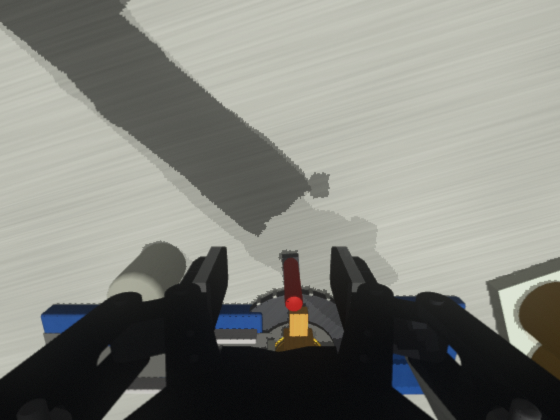

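View pics/s9z.png

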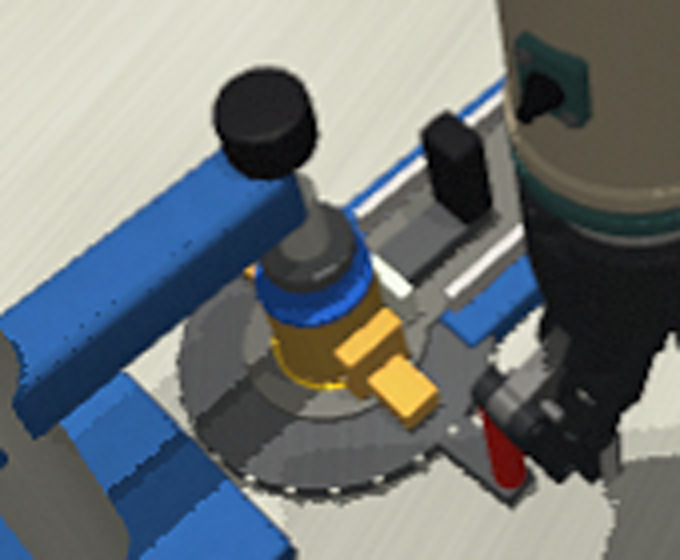

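>>> servo_tool([
  {"dx":-0.01,"dy":0,"dz":-0.04,"wx":0,"wy":0,"wz":0,"fingers":0.4},
  {"dx":-0.01,"dy":0,"dz":-0.07,"wx":0,"wy":0,"wz":0,"fingers":0.4},
  {"dx":-0.01,"dy":0,"dz":-0.07,"wx":0,"wy":0,"wz":0,"fingers":0.4},
  {"dx":0,"dy":0,"dz":-0.07,"wx":0,"wy":0,"wz":0,"fingers":0.4},
  {"dx":0,"dy":0,"dz":-0.04,"wx":0,"wy":0,"wz":0,"fingers":0.4},
])

```text
clock: 33.83
eef_pos: [362.6, 34.9, 197.3]
tool_rot: [2.766, 1.57, -2.226]
force: [0.6, 0.5, -0.0]
width: 51.4
```

```bash
python3 - <<'E'
from ring import *
p=pose()[0];print(p)
im=snap('top','t10');cv2.imwrite('pics/t10z.png',cv2.resize(im[140:270,80:310,::-1],None,fx=3.4,fy=3.4,interpolation=2))
for l,z in(('tin_blue',22),('handle_top',92),('jaw_near',22),('jaw_far',22)):
 for n in('top','scene'):
  for r in ctrl.mark_of(l,n)[:1]:
    X=onz(n,r['point'],z);a=w2s(X);print(n,l,round(r['conf'],2),np.array(r['point']),X,a,np.arctan2(a[1],a[0])%6.283-2.356 if l=='handle_top' else '')
E
```

```text
[362.6  34.9 197.3]
top tin_blue 0.82 [162.6 190.3] [624.6 213.3  22. ] [6.1 1.2] 
scene tin_blue 0.78 [182.5 313.1] [621.5 214.7  22. ] [2.7 1.7] 
top handle_top 0.71 [138.3 244.7] [507.9 241.9  92. ] [-114.    -3.3] 0.8141291199522587
scene handle_top 0.92 [221.7 330.1] [510.3 238.   92. ] [-110.6   -6.3] 0.842386247241881
top jaw_near 0.82 [160.8 203.1] [597.  217.1  22. ] [-21.5  -2.7] 
scene jaw_near 0.58 [191.5 322.3] [594.6 223.4  22. ] [-25.5   2.7] 
top jaw_far 0.54 [165.3 180.3] [646.1 207.5  22. ] [28.4  1.5]
```

View pics/t10z.png

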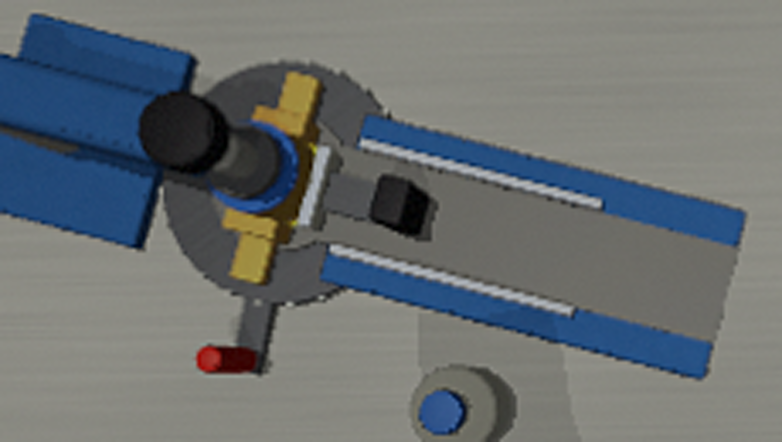

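```bash
python3 - <<'E'
from ring import *
plan([*s2w(-114,35),150],A,7)
E
```

```text
n 7 dist 289.6 rot deg [ 0.1  0.  -0. ] t 34.27 q [-0.2  0.3  0.1  2.3 -0.   0.6  1.1] F [-0.8  0.2 -0.1] w 51.0
{"dx":0.0090,"dy":-0.0159,"dz":0.0521,"wx":0.003,"wy":0.000,"wz":-0.000}
{"dx":0.0090,"dy":-0.0158,"dz":0.0521,"wx":0.003,"wy":0.000,"wz":-0.000}
{"dx":0.0090,"dy":-0.0158,"dz":0.0521,"wx":0.003,"wy":0.000,"wz":-0.000}
{"dx":0.0090,"dy":-0.0158,"dz":0.0521,"wx":0.003,"wy":0.000,"wz":-0.000}
{"dx":0.0090,"dy":-0.0158,"dz":0.0521,"wx":0.003,"wy":0.000,"wz":-0.000}
{"dx":0.0090,"dy":-0.0158,"dz":0.0521,"wx":0.003,"wy":0.000,"wz":-0.000}
{"dx":0.0090,"dy":-0.0157,"dz":0.0521,"wx":0.003,"wy":0.000,"wz":-0.000}
```

>>> servo_tool([
  {"dx":0,"dy":-0.01,"dz":0.05,"wx":0,"wy":0,"wz":0,"fingers":1},
  {"dx":0,"dy":-0.015,"dz":0.06,"wx":0,"wy":0,"wz":0,"fingers":1},
  {"dx":0,"dy":-0.02,"dz":0.06,"wx":0,"wy":0,"wz":0,"fingers":1},
  {"dx":0,"dy":-0.02,"dz":0.06,"wx":0,"wy":0,"wz":0,"fingers":1},
  {"dx":0,"dy":-0.02,"dz":0.06,"wx":0,"wy":0,"wz":0,"fingers":1},
])

```text
clock: 34.9
eef_pos: [484.9, 231.4, 196.9]
tool_rot: [1.94, 1.571, -3.048]
force: [0.2, -0.6, 0.1]
width: -0.1
```

>>> servo_tool([
  {"dx":0,"dy":-0.02,"dz":0.05,"wx":0,"wy":0,"wz":0,"fingers":1},
  {"dx":0,"dy":-0.006,"dz":0.025,"wx":0,"wy":0,"wz":0,"fingers":1},
  {"dx":0.02,"dy":0,"dz":0,"wx":0,"wy":0,"wz":0,"fingers":1},
  {"dx":0.02,"dy":0,"dz":0,"wx":0,"wy":0,"wz":0,"fingers":1},
  {"dx":0,"dy":0,"dz":0,"wx":0,"wy":0,"wz":0,"fingers":1},
])

```text
clock: 35.52
eef_pos: [516.9, 276.0, 165.2]
tool_rot: [2.455, 1.566, -2.535]
force: [0.2, -0.0, 0.2]
width: -0.0
```

```bash
python3 st.py; python3 -c "
from ring import *
i,im=ring('w23');marks({'handle_top':92},i);plan([*s2w(-114,32),64],A,5)"
```

```text
[516.9 276.  165.2] [-114.7   32. ] -0.0 [ 0.2 -0.   0.2] r 119.06951688269793 v 0.513363916343955 Fst [0.2 0. ]
pose [516.9 276.  165.2] [-114.7   32. ] qd 0.030779791320884597 t 35.525
handle_top 0.74 [222.1 216.6] [504.4 235.3  92. ] st [-115.6  -10.6]
n 5 dist 102.9 rot deg [-0.  -0.1 -0. ] t 35.62 q [-0.6  0.6  0.   1.8 -0.   0.8  0.8] F [-0.7 -0.5  0.5] w -0.3
{"dx":0.0274,"dy":0.0001,"dz":-0.0003,"wx":-0.001,"wy":-0.002,"wz":-0.001}
{"dx":0.0274,"dy":0.0001,"dz":-0.0003,"wx":-0.001,"wy":-0.002,"wz":-0.001}
{"dx":0.0274,"dy":0.0001,"dz":-0.0003,"wx":-0.001,"wy":-0.002,"wz":-0.001}
{"dx":0.0274,"dy":0.0001,"dz":-0.0003,"wx":-0.001,"wy":-0.002,"wz":-0.001}
{"dx":0.0274,"dy":0.0001,"dz":-0.0003,"wx":-0.001,"wy":-0.002,"wz":-0.001}
```

View pics/w23.png

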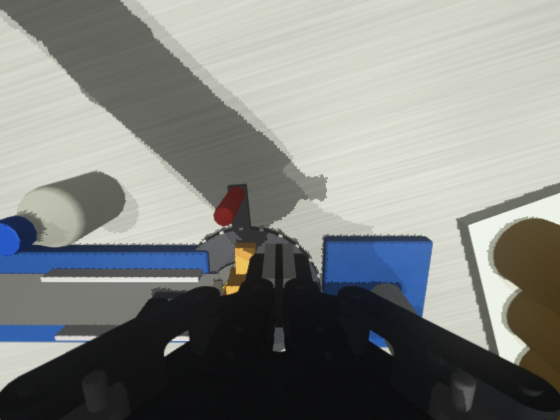

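>>> servo_tool([
  {"dx":0.03,"dy":0,"dz":0,"wx":0,"wy":0,"wz":0,"fingers":1},
  {"dx":0.05,"dy":0,"dz":0,"wx":0,"wy":0,"wz":0,"fingers":1},
  {"dx":0.04,"dy":0,"dz":0,"wx":0,"wy":0,"wz":0,"fingers":1},
  {"dx":0.014,"dy":0,"dz":-0.008,"wx":0,"wy":0,"wz":0,"fingers":1},
  {"dx":0,"dy":0,"dz":0,"wx":0,"wy":0,"wz":0,"fingers":1},
])

```text
clock: 36.25
eef_pos: [517.0, 270.9, 66.8]
tool_rot: [2.851, 1.57, -2.14]
force: [-0.4, -0.2, -0.3]
width: -0.0
```

>>> servo_tool([
  {"dx":0,"dy":0,"dz":-0.006,"wx":0,"wy":0,"wz":0,"fingers":1},
  {"dx":0,"dy":0,"dz":0,"wx":0,"wy":0,"wz":0,"fingers":1},
])

```text
clock: 36.5
eef_pos: [516.4, 267.5, 67.9]
tool_rot: [-0.91, 1.569, 0.384]
force: [0.1, 0.8, 0.4]
width: 0.1
```

>>> servo_tool([
  {"dx":0,"dy":0,"dz":-0.005,"wx":0,"wy":0,"wz":0,"fingers":1},
  {"dx":0,"dy":0,"dz":0,"wx":0,"wy":0,"wz":0,"fingers":1},
])

```text
clock: 36.75
eef_pos: [514.8, 263.8, 67.0]
tool_rot: [-1.321, 1.571, -0.028]
force: [-0.1, 0.0, -0.4]
width: -0.1
```

```bash
python3 st.py
```

```text
[514.8 263.8  67. ] [-113.3   19.7] -0.1 [-0.1  0.  -0.4] r 115.02535931867106 v 0.6134610692946016 Fst [-0.1 -0. ]
```

>>> servo_tool([
  {"dx":0,"dy":0,"dz":-0.005,"wx":0,"wy":0,"wz":0,"fingers":1},
  {"dx":0,"dy":0,"dz":0,"wx":0,"wy":0,"wz":0,"fingers":1},
])

```text
clock: 37.0
eef_pos: [513.6, 260.1, 66.6]
tool_rot: [2.723, 1.57, -2.266]
force: [0.2, -0.6, -0.9]
width: -0.2
```

>>> servo_tool([
  {"dx":0,"dy":0,"dz":-0.005,"wx":0,"wy":0,"wz":0,"fingers":1},
  {"dx":0,"dy":0,"dz":0,"wx":0,"wy":0,"wz":0,"fingers":1},
])

```text
clock: 37.25
eef_pos: [512.6, 256.7, 66.7]
tool_rot: [1.843, 1.571, 3.136]
force: [0.5, -0.6, -0.7]
width: -0.0
```

>>> servo_tool([
  {"dx":0,"dy":0,"dz":-0.004,"wx":0,"wy":0,"wz":0,"fingers":1},
  {"dx":0,"dy":0,"dz":0,"wx":0,"wy":0,"wz":0,"fingers":1},
])

```text
clock: 37.5
eef_pos: [512.1, 254.9, 66.7]
tool_rot: [-0.239, 1.569, 1.055]
force: [-0.0, 3.3, -1.4]
width: -0.3
```

```bash
python3 st.py
```

```text
[512.1 254.9  66.7] [-113.5   10.4] -0.3 [-0.   3.3 -1.4] r 113.96813812587924 v 0.693911151717554 Fst [-0.9  3.2]
```

>>> servo_tool([
  {"dx":0,"dy":0,"dz":-0.003,"wx":0,"wy":0,"wz":0,"fingers":1},
  {"dx":0,"dy":0,"dz":0,"wx":0,"wy":0,"wz":0,"fingers":1},
  {"dx":0,"dy":0,"dz":0,"wx":0,"wy":0,"wz":0,"fingers":1},
])

```text
clock: 37.88
eef_pos: [511.7, 253.3, 66.8]
tool_rot: [-0.302, 1.568, 0.993]
force: [1.5, 4.8, -1.8]
width: -0.0
```

>>> servo_tool([
  {"dx":0,"dy":0,"dz":-0.004,"wx":0,"wy":0,"wz":0,"fingers":1},
  {"dx":0,"dy":0,"dz":0,"wx":0,"wy":0,"wz":0,"fingers":1},
  {"dx":0,"dy":0,"dz":0,"wx":0,"wy":0,"wz":0,"fingers":1},
])

```text
clock: 38.25
eef_pos: [511.3, 251.5, 66.8]
tool_rot: [-0.331, 1.567, 0.964]
force: [1.9, 6.1, -3.3]
width: -0.3
```

>>> servo_tool([
  {"dx":0,"dy":0,"dz":-0.004,"wx":0,"wy":0,"wz":0,"fingers":1},
  {"dx":0,"dy":0,"dz":0,"wx":0,"wy":0,"wz":0,"fingers":1},
  {"dx":0,"dy":0,"dz":0,"wx":0,"wy":0,"wz":0,"fingers":1},
])

```text
clock: 38.62
eef_pos: [510.9, 249.9, 66.9]
tool_rot: [-0.341, 1.564, 0.955]
force: [3.0, 9.5, -5.4]
width: -0.2
```

```bash
python3 st.py
```

```text
[510.9 249.9  66.9] [-113.2    5.3] -0.2 [ 3.   9.5 -5.4] r 113.36975830352401 v 0.7386776565520248 Fst [ 0.3 10. ]
```

>>> servo_tool([
  {"dx":0,"dy":0,"dz":-0.005,"wx":0,"wy":0,"wz":0,"fingers":1},
  {"dx":0,"dy":0,"dz":0,"wx":0,"wy":0,"wz":0,"fingers":1},
  {"dx":0,"dy":0,"dz":0,"wx":0,"wy":0,"wz":0,"fingers":1},
])

```text
clock: 39.0
eef_pos: [510.5, 247.9, 67.0]
tool_rot: [-0.356, 1.562, 0.941]
force: [3.5, 11.9, -7.7]
width: -0.3
```

>>> servo_tool([
  {"dx":0,"dy":0,"dz":0.004,"wx":0,"wy":0,"wz":0,"fingers":1},
  {"dx":0,"dy":0,"dz":0.004,"wx":0,"wy":0,"wz":0,"fingers":1},
  {"dx":0,"dy":0,"dz":0.004,"wx":0,"wy":0,"wz":0,"fingers":1},
  {"dx":0,"dy":0,"dz":0.003,"wx":0,"wy":0,"wz":0,"fingers":1},
  {"dx":0,"dy":0,"dz":0.003,"wx":0,"wy":0,"wz":0,"fingers":1},
])

```text
clock: 39.62
eef_pos: [512.1, 255.0, 66.7]
tool_rot: [2.778, 1.57, -2.211]
force: [0.6, 1.0, -0.4]
width: 0.0
```

>>> servo_tool([
  {"dx":0,"dy":0,"dz":0.003,"wx":0,"wy":0,"wz":0,"fingers":1},
  {"dx":0,"dy":0,"dz":0.004,"wx":0,"wy":0,"wz":0,"fingers":1},
  {"dx":0,"dy":0,"dz":0.008,"wx":0,"wy":0,"wz":0,"fingers":1},
  {"dx":-0.02,"dy":0,"dz":0.01,"wx":0,"wy":0,"wz":0,"fingers":1},
  {"dx":-0.05,"dy":0,"dz":0,"wx":0,"wy":0,"wz":0,"fingers":1},
])

```text
clock: 40.25
eef_pos: [516.1, 273.7, 118.1]
tool_rot: [2.294, 1.567, -2.694]
force: [0.9, 0.1, 1.2]
width: 0.2
```

>>> servo_tool([
  {"dx":-0.06,"dy":0,"dz":0,"wx":0,"wy":0,"wz":0,"fingers":1},
  {"dx":-0.03,"dy":0.04,"dz":0,"wx":0,"wy":0,"wz":0,"fingers":1},
  {"dx":0,"dy":0.06,"dz":0,"wx":0,"wy":0,"wz":0,"fingers":1},
  {"dx":0,"dy":0.05,"dz":-0.06,"wx":0,"wy":0,"wz":0,"fingers":1},
  {"dx":0,"dy":0,"dz":-0.08,"wx":0,"wy":0,"wz":0,"fingers":1},
])

```text
clock: 40.88
eef_pos: [377.6, 204.4, 186.7]
tool_rot: [1.341, 1.57, 2.642]
force: [0.7, -0.8, 0.8]
width: -0.1
```

>>> servo_tool([
  {"dx":0,"dy":0,"dz":-0.08,"wx":0,"wy":0,"wz":0,"fingers":1},
  {"dx":0,"dy":0,"dz":-0.06,"wx":0,"wy":0,"wz":0,"fingers":1},
  {"dx":0,"dy":0,"dz":-0.03,"wx":0,"wy":0,"wz":0,"fingers":1},
  {"dx":0,"dy":0,"dz":0,"wx":0,"wy":0,"wz":0,"fingers":1},
  {"dx":0,"dy":0,"dz":0,"wx":0,"wy":0,"wz":0,"fingers":1},
])

```text
clock: 41.5
eef_pos: [346.4, 81.5, 186.9]
tool_rot: [-0.716, 1.57, 0.579]
force: [0.1, 0.8, 0.8]
width: -0.1
```

```bash
python3 st.py; python3 - <<'E'
from ring import *
im=snap('top','t11');cv2.imwrite('pics/t11z.png',cv2.resize(im[140:270,80:310,::-1],None,fx=3.4,fy=3.4,interpolation=2))
snap('scene','s11')
for l,z in(('tin_blue',22),('handle_top',92),('jaw_near',22),('jaw_far',22),('sanitiser',0),('tin_b',4)):
 for n in('top','scene'):
  for r in ctrl.mark_of(l,n)[:3 if l=='tin_b' else 1]:
    X=onz(n,r['point'],z);a=w2s(X);print(n,l,round(r['conf'],2),X,a,np.arctan2(a[1],a[0])%6.283-2.356 if l=='handle_top' else '')
E
```

```text
[346.4  81.5 186.9] [-225.4 -201.7] -0.1 [0.1 0.8 0.8] r 302.4887084990916 v 1.5154739794684824 Fst [-0.1  0.8]
top tin_blue 0.84 [617.3 218.8  22. ] [-2.4  4.6] 
scene tin_blue 0.57 [623.5 216.6  22. ] [4.1 4.1] 
top handle_top 0.84 [509.  240.7  92. ] [-112.5   -4.1] 0.8217801182947349
top jaw_near 0.6 [600.7 145.7  22. ] [  1.7 -70.3] 
scene jaw_near 0.74 [596.  221.7  22. ] [-23.8   1.5] 
top jaw_far 0.73 [647.3 209.2  22. ] [29.   3.5] 
scene jaw_far 0.35 [591.3 220.1  22. ] [-27.8  -1.4] 
top sanitiser 0.61 [475.5  99.6   0. ] [-106.1 -149. ] 
scene sanitiser 0.96 [475.1  89.4   0. ] [-103.8 -158.9] 
top tin_b 0.96 [ 542.4 -277.2    4. ] [  61.4 -493. ] 
top tin_b 0.63 [ 442.2 -350.5    4. ] [ -14.9 -591. ] 
top tin_b 0.6 [607.  144.8   4. ] [  7.9 -69.4] 
scene tin_b 0.86 [ 541.1 -268.8    4. ] [  57.8 -485.3] 
scene tin_b 0.57 [ 459.5 -271.2    4. ] [ -19.9 -510. ] 
scene tin_b 0.25 [474.6  95.2   4. ] [-105.8 -153.4]
```

View pics/t11z.png

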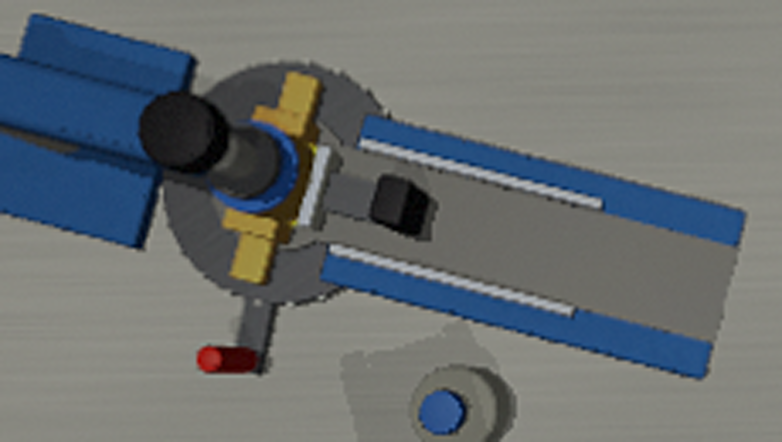

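View pics/s11.png

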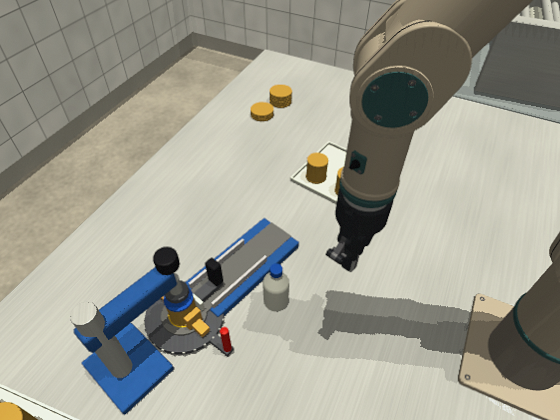

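```bash
python3 - <<'E'
from ring import *
a=cv2.imread('pics/t10.png').astype(int);b=cv2.imread('pics/t11.png').astype(int);print('diff near tin',np.abs(a-b)[175:210,140:185].max())
for n,f,(x0,y0,w,h),k in(('scene','pics/s11.png',(130,265,100,85),7),('top','pics/t11.png',(125,155,90,70),7)):
    im=cv2.resize(cv2.imread(f)[y0:y0+h,x0:x0+w],None,fx=k,fy=k,interpolation=2)
    for r,z,col in((27,82,(255,255,255)),(27,22,(255,255,0)),(30.2,22,(0,255,0))):
        P=np.array([(proj(n,[ST[0]+r*np.cos(t),ST[1]+r*np.sin(t),z])-[x0,y0]+.5)*k for t in np.linspace(0,6.283,80)])
        cv2.polylines(im,[P.astype(np.int32)],True,col,1)
    cv2.imwrite(f'pics/ov_{n}.png',im)
E
```

```text
diff near tin 12
```

View pics/ov_scene.png

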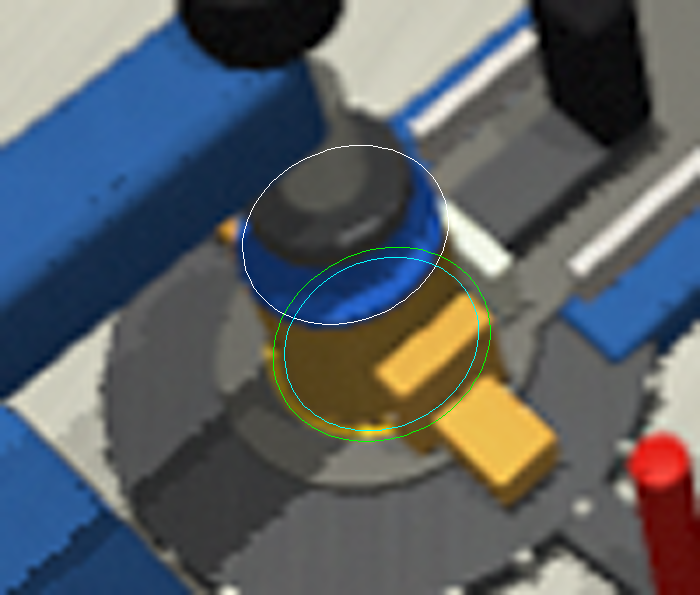

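View pics/ov_top.png

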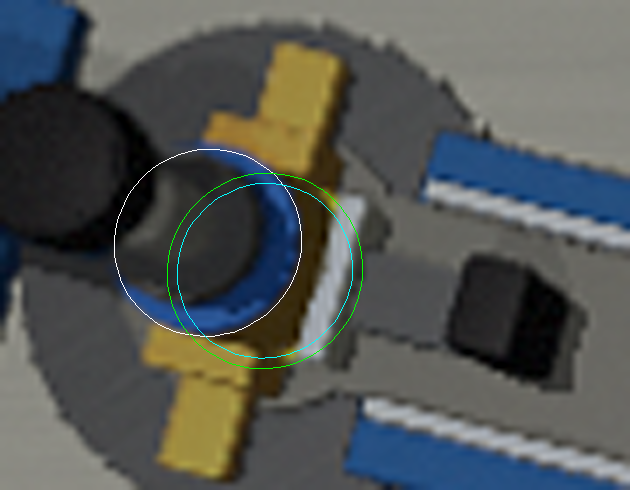

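The overlay of a centred tin matches the lid, to about 2 mm, in both pictures (lid near scene pixel 180,300). The tin and the jaws did not move between the last two pictures, and the robot is clear. Handing in.

```bash
python3 -c "
from cell import ctrl
print(ctrl.read_state()['clock']);print(ctrl.finish_job())"
```

```text
42.2
the job is handed in; nothing more can be done
None
```

I carried out the whole job and handed it in at 42.2 s of the 72 s allowed; no verdict was reported.

**What I did:** I drew the slide back by its grip and stood the blue-lidded tin in the lane, letting go about 114 mm short of the chuck. I then pushed it in with the slide until the slide read about 0.160. Last, I turned the sleeve by its handle to roughly 0.85 rad, backed off and moved the arm clear.

**Checks that agreed:**
- **Tin position:** a drawn outline of a centred tin matched the lid to about 2 mm in both the scene and top pictures. The tin stood still between the last two top pictures.
- **Jaws:** both look closed against the tin. When I pushed the handle again from behind, its resistance rose steadily to about 12 N. The handle alone needs about 1.5 N, so the jaws are blocked by the tin. I could not measure the force of each jaw on the tin directly.
- **Bystanders:** the bottle and one gold tin showed no significant movement in both pictures. A second and third gold tin were each found in only one of the two, so their check is weaker.

**Checks that disagreed:**
- **Network marks for the tin:** they scattered between 0 and about 6 mm from the chuck axis, with the last ones 5–6 mm off. I relied on the outline match and the slide position instead.
- **Handle angle:** it read between 0.81 and 0.89 rad depending on the camera.
- **Handle grip:** while turning, the gripper strained sideways on the handle by up to about 19 N and slipped once by about 5 mm. I corrected for this during the turn.

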